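# Ready the vacuum chamber for a battery altitude test

### The job

Make the small vacuum chamber ready for the altitude test of the battery holders: lay every battery holder that is there flat on the chamber floor, none on top of another, lower the clear lid gently until it is shut, and swing the hook on its left wall fully upright over the lid's pin. Also fit the pressure gauge to the quick coupler beside the chamber: pull the spring collar up and turn it anticlockwise until it parks in its raised notch, set the gauge upright in the socket with its two ears down in the slots, then lift the collar again and turn it back until it drops fully home over the ears. Leave the multimeter where it lies.

Things in the scene. Friction and masses are not known exactly. Their poses are not given: they have to be found in the camera images.
- chamber: Aluminium vacuum chamber on a dark base plate (150 x 395 x 10 mm), fixed to the table. Origin on the table under the middle of the chamber, z up, x from the front wall to the hinge side, y towards the wall with the hook; the coupler stands on the -y side. The chamber is an open box, outside 102 (x) x 227 (y) mm, walls 6 mm, so inside 90 x 215 mm; floor 24 mm and rim 70 mm above the table (inside depth 46 mm).
- floor_mid (a point): Middle of the chamber's inner floor, axes as the chamber.
- lid_hinge (a point): Middle of the lid's hinge axis (which runs along the chamber's y), 56 mm behind the chamber's middle, 76 mm above the table.
- lid (a joint): Angle of the clear lid: 0 shut, up to 1.85 fully open, leaning back 16 degrees beyond upright, where it rests. It weighs 0.3 kg and falls if let go on the way. When shut its top is 80 mm above the table.
- lid_bar (a point): Middle of the lid's round steel grip bar, 12 mm thick and 80 mm long, parallel to the hinge 144 mm from it; free between its two arms for 70 mm. With the lid shut it lies 76 mm above the table, 37 mm in front of the chamber's front wall.
- hook (a joint): Angle of the steel hook on the chamber's left (+y) wall: 0 when fully upright with its claw over the lid's pin (needs the lid shut first); larger values lean towards the front (-x of the chamber), at most 1.35. A stiff hinge (0.05 N m) keeps it where it is left.
- hook_pivot (a point): The hook's hinge axis (along the chamber's y) where the hook sits: 25 mm in front of (-x) and 124 mm to +y of the chamber's origin, 26 mm above the table.
- hook_bar (a point): Middle of the hook's round grip bar, 12 mm thick, 46 mm long, parallel to the chamber's y, sticking out to +y; in the hook's own frame (equal to the chamber's axes when the hook is upright) this point lies 88 mm above and 10 mm behind (+x) the hinge axis, 27 mm further out (+y).
- collar_lift (a joint): How far the coupler's spring collar is pulled up (m): 0 home, at most 0.016; the spring pulls down with 5.5 N at home, 10 N fully up. Two teeth under the collar stand in deep slots of the crown below it when home; it can turn only when lifted 12 mm or more. At the parked angle the teeth rest in a shallower notch, which holds it 8 mm up.
- collar_turn (a joint): Angle of the collar: 0 locked (home), 1.31 (75 degrees, its stop) parked open; it grows anticlockwise seen from above.
- collar_grip (a point): On the collar's axis at the height to grip it, moving up and turning with it; 71 mm above the table when home. The collar is a knurled steel ring 56 mm across and 32 mm tall, from 18 mm below this point to 14 mm above it. Two inner tabs at its top lie over the ear slots when locked and leave them free when parked. The gauge stands up in its middle, its top 37 mm above the top of the collar when home.
- socket (a point): Centre of the coupler socket's floor, 58 mm above the table, axes as the chamber. The socket is 30 mm across and 19.5 mm deep; two slots 14 mm wide for the gauge's ears cut its wall on the +x and -x sides.
- gauge_mid (a point): Wireless pressure gauge, a steel stub 64 mm tall; this point is on its axis half-way up, z up. It stands upright on its spigot. Spigot and neck 26 mm across, bevelled at the foot; head 32 mm across from 38 mm to 64 mm above its foot; two ears along its own +x and -x, 40 mm over both, 10 mm wide, from 14 to 20 mm above the foot. It can go in either way round. Seated, this point is 32 mm above the socket's floor. Weight 0.13 kg.
- pack_1_mid (a point): Black plastic holder with two battery cells in it, 33 (x) x 62 (y) x 17 mm (z up), the point at its centre. Up to four of these lie on the table; some may be absent. Grasp it across its 33 mm width.
- pack_2_mid (a point): Another such battery holder.
- pack_3_mid (a point): Another such battery holder.
- pack_4_mid (a point): Another such battery holder.
- multimeter: Loose orange multimeter near the right front edge of the work, 145 x 74 x 43 mm, origin under its middle; leave it alone.
There are look-alikes about, which are no part of the job. Leave any red or turquoise look-alike of the part that bears pack_3_mid alone. There is more than one size of the part that bears gauge_mid; the job needs the smaller.

How it is judged:
On the way, in this order (a step that is already met when the one before it is completed fails the run):
1. the collar is pulled up, turned and parked in its raised notch (value of joint collar_turn above 1.18 rad and value of joint collar_lift between 0.006 and 0.01 m), for 0.3 s.
2. the gauge stands in the socket with its ears in the slots while the collar is up (horizontal distance between gauge_mid and socket below 0.005 m and z of gauge_mid in the frame of socket below 0.0345 m and angle between gauge_mid's own z axis and vertical below 0.1 rad and value of joint collar_lift above 0.005 m), for 0.2 s.
At the end, for the whole second after the job is handed in: Lid shut (0.03 rad), hook upright over its pin (0.09 rad), collar home (2 mm, 0.1 rad) over the gauge seated in the socket (5 mm sideways, 2.5 mm high, tilt under 0.1 rad); every battery holder present flat on the chamber floor (tilt under 0.15 rad, 5 mm in height) (value of joint lid below 0.03 rad and value of joint hook below 0.09 rad and value of joint collar_lift below 0.002 m and value of joint collar_turn below 0.1 rad and horizontal distance between gauge_mid and socket below 0.005 m and z of gauge_mid in the frame of socket below 0.0345 m and angle between gauge_mid's own z axis and vertical below 0.1 rad and x of pack_1_mid in the frame of floor_mid between -0.035 and 0.035 m and y of pack_1_mid in the frame of floor_mid between -0.1 and 0.1 m and z of pack_1_mid in the frame of floor_mid between 0.0035 and 0.0135 m and angle between each of pack_1_mid, pack_2_mid, pack_3_mid, pack_4_mid's own z axis and vertical below 0.15 rad and x of pack_2_mid in the frame of floor_mid between -0.035 and 0.035 m and y of pack_2_mid in the frame of floor_mid between -0.1 and 0.1 m and z of pack_2_mid in the frame of floor_mid between 0.0035 and 0.0135 m and x of pack_3_mid in the frame of floor_mid between -0.035 and 0.035 m and y of pack_3_mid in the frame of floor_mid between -0.1 and 0.1 m and z of pack_3_mid in the frame of floor_mid between 0.0035 and 0.0135 m and x of pack_4_mid in the frame of floor_mid between -0.035 and 0.035 m and y of pack_4_mid in the frame of floor_mid between -0.1 and 0.1 m and z of pack_4_mid in the frame of floor_mid between 0.0035 and 0.0135 m); the robot touches nothing.
It fails at once if the lid is let fall (faster than 3 rad/s) (velocity of joint lid below -3 rad/s).
It fails at once if the multimeter is pushed more than 3 cm (distance of multimeter from where it was at the start of the episode above 0.03 m).
Of pack_1, pack_2, pack_3, pack_4 only 2 to 3 are there at a start; the rules pass over those that are not, and their reading is None.
At some moment in a run one of pack_1, pack_2, pack_3, pack_4 may be knocked a few centimetres aside while the robot is not near it.
It also fails if it takes over 210 s, if anything falls off the work surface, if the arm or the gripper's body presses on something with over 40 N, if the wrist force passes 120 N, or if a joint passes its speed limit or range.

### The arm

A 6-joint arm with a two-finger parallel gripper is mounted at the origin on the work surface; the furniture and walls round the work are solid. World frame = base frame: x ahead of the robot, y to its left, z up, the work surface at z = 0. Lengths are in m, angles in rad, forces in N, time in s.
With the tool pointing down it reaches from about 0.3 to 0.825 m from the base axis. Payload 5.4 kg.
Tool frame: the origin (TCP) lies at the very end of the fingers, on their centre line; the grasp point (between the pads) lies 19 mm behind it (robot.tcp_to_grasp is the distance from the TCP to the grasp point, in m); z points along the fingers, y is the line along which they close (so a half turn about z gives the same grasp; the last joint's range is limited). The gripper opens to 92 mm and grips with 3 to 60 N. Pads are 20 mm wide; open, the fingers measure 128 mm over their backs; the gripper's body (75 mm by 189 mm) begins 69 mm behind the grasp point.
Start: joints at [-1.46, 0.158, 1.597, -0, 1.386, -0.21], TCP at [0.181, -0.546, 0.215] pointing down, gripper open.
Joint ranges: [-2.91, 2.91], [-0.94, 2.29], [0.18, 2.7], [-1.29, 4.43], [0.17, 2.64], [-3, 3]. Speed limits (rad/s): [2.57, 2.57, 3.14, 3.14, 3.14, 3.14].

### API

Orientations are given as a unit quaternion [w, x, y, z].
In Python, from cell import robot gives the robot as it stands. The module is installed in compiled form; this text tells all that it offers.
- The arm moves only by the tool send_rows, never from a script. Its argument "series" is a list of rows, each an object of numbers: "grip": the closure, from 0 (fully open) to 1 (shut); "dx", "dy", "dz": the shift along the tool's x, y, z in units of 250 mm (1.0 is 250 mm); "spin": the turn about the tool's z in units of 90 degrees (1.0 is 90 degrees). A call has 1 to 8 rows; each row is the pose to reach, as a shift and turn from the pose commanded when the call began, along the tool's axes at that moment; what a row does not reach only later rows make up. A row lasts 1/8 s, in which the tool goes at most 62.5 mm and 10.7 degrees, less where a joint would pass 70% of its speed; a pose out of reach is approached as far as the arm can. A call with a number of a shift or a turn outside -1 to 1 is refused whole. A call with a gripper value outside its range is refused whole. The fingers move at their own pace and stop on an object; "force" is the grip in N (left out, the last holds). Time passes only in rows, so rows that repeat a pose let the fingers close. It gives the time, the measured TCP pose, the force, the opening and the grip force at its end, in the units of the state.
- robot.get_obs(): the state, without advancing time (a new reading comes with each control period).
- robot.read_camera(name): name is "scene" or "top"; returns a dict with "color" (480x640x3 uint8, blue, green, red), "K" (3x3 intrinsics, pixels), "k1" (the pictures are not rectified: a ray, as slopes to the right and down, at radius r is drawn at 1 + k1 r^2 times it, then the intrinsics apply), "T" (4x4, takes a point from camera to world coordinates). Camera axes: x right, y up, looking along -z (the intrinsics and any distortion apply to the point x, -y, -z); pixel columns grow to the right and rows downward; lengths in m; the calibration is good to about 2 mm. A picture is of the moment at which its call begins. There is no depth.
- robot.sign_off(): hands the job in; it is judged then, once.
Trained networks look in the newest picture that a camera, given by its name, has taken for a name from the list of things; names that differ only in an ending like _2 or _b are one class to them, and where a whole thing is asked for, a point or a joint stands for the part that bears it (a point fixed in the world has none). Each returns a list of dicts, best first, with "conf" (0 to 1); they miss things now and then, are a little off and sometimes report something else, mostly with a low value. They report only what shows in the picture. A call takes as long as a camera call. They do not tell look-alikes from the thing itself.
- robot.trace(camera, thing): "mask" (480x640 bool, what is visible of it) and "box" ([centre column, centre row, width, height] in pixels, round what is visible of it).
- robot.mark_of(camera, thing): "centre" ([row, column] in pixels: a listed point, or the origin of a listed thing).
The state is a dict: "time": time; "joint_pos": joint angles; "dq": joint speeds; "effort": joint torques, N m; "position": TCP position; "ee_rot": TCP orientation; "force": force on the tool from outside, world axes, zero at the start; "ft_torque": the same for the moment, N m; "finger_gap": finger opening in m; "finger_force": force on a finger pad.
Only numpy, scipy, OpenCV 4.12 (cv2) and the standard library are available. Lean on these libraries where they do the work, as an engineer would, in place of code of your own. Each camera call takes 0.05 s, during which the arm holds its last target. There are 200 camera calls.

## Working session

There is one attempt and no reset: what is moved stays moved. The work goes in short steps, Python scripts to look and compute and a tool call to move; the robot and the scene stay as the last step left them, time stands still between calls to the robot, and variables do not carry over. Pictures are saved under pics/ and viewed, at most 14 in all, crops included, and the job is handed in when it is done.

Besides the shell and the picture viewer there is one more tool, called after "Request:" as a command line: name --argument value ..., lists and objects as JSON in quotes. send_rows: Moves the arm, as the interface text tells. Its arguments: {"type":"object","properties":{"series":{"type":"array"},"force":{"type":"number"}},"required":["series"]}

```bash
mkdir -p pics
cat > h.py <<'E'
import numpy as np, cv2
from cell import robot
def cam(n,save=None):
    c=robot.read_camera(n)
    if save: cv2.imwrite('pics/'+save,c['color'])
    return c
def ray(c,row,col):
    K=c['K'];d=np.array([c['k1'],0,0,0,0],float)
    p=cv2.undistortPoints(np.array([[[col,row]]],float),K,d)[0,0]
    T=c['T'];v=T[:3,:3]@np.array([p[0],-p[1],-1]);return T[:3,3],v
def atz(c,row,col,z):
    o,v=ray(c,row,col);return o+v*(z-o[2])/v[2]
def proj(c,P):
    T=np.linalg.inv(c['T']);q=T[:3,:3]@np.array(P)+T[:3,3]
    x,y=q[0]/-q[2],-q[1]/-q[2];s=1+c['k1']*(x*x+y*y);K=c['K']
    return K[1,1]*y*s+K[1,2],K[0,0]*x*s+K[0,2]
def tri(c1,p1,c2,p2):
    o1,v1=ray(c1,*p1);o2,v2=ray(c2,*p2)
    v1/=np.linalg.norm(v1);v2/=np.linalg.norm(v2)
    A=np.stack([v1,-v2],1);s=np.linalg.lstsq(A,o2-o1,rcond=None)[0]
    a=o1+v1*s[0];b=o2+v2*s[1];return (a+b)/2,np.linalg.norm(a-b)
E
python3 - <<'E'
from h import *
np.set_printoptions(precision=4,suppress=True)
s=robot.get_obs();print({k:np.round(v,3) for k,v in s.items()},robot.tcp_to_grasp)
for n in('scene','top'):
    c=cam(n,n+'0.png');print(n,c['K'].tolist(),c['k1'],c['T'])
    for t in ['chamber','floor_mid','lid_hinge','lid_bar','hook_pivot','hook_bar','collar_grip','socket','gauge_mid','pack_1_mid','multimeter']:
        for m in robot.mark_of(n,t):
            if m['conf']>.2: print(t,np.round(m['centre'],1),round(m['conf'],2),atz(c,*m['centre'],{'chamber':0,'floor_mid':.024,'lid_hinge':.076,'hook_pivot':.026,'collar_grip':.071,'socket':.058,'gauge_mid':.032,'pack_1_mid':.0085}.get(t,0)))
E
```

```text
{'time': np.float64(0.0), 'joint_pos': array([-1.46 ,  0.159,  1.598, -0.   ,  1.386, -0.21 ]), 'dq': array([ 0.001, -0.   ,  0.   , -0.001, -0.001, -0.001]), 'effort': array([  0.   , -38.557, -32.211,   0.07 ,   0.038,  -0.   ]), 'position': array([ 0.181, -0.545,  0.214]), 'ee_rot': array([-0.001,  0.987,  0.16 ,  0.   ]), 'force': array([-0.015, -0.369,  0.465]), 'ft_torque': array([ 0.043, -0.005, -0.039]), 'finger_force': np.float64(0.0), 'finger_gap': np.float64(0.092)} 0.0187
scene [[464.8192419362321, 0.0, 322.7505278399066], [0.0, 464.8192419362321, 238.13556452394408], [0.0, 0.0, 1.0]] -0.09241180966998619 [[-0.5076  0.5431 -0.6689 -0.415 ]
 [-0.8616 -0.3195  0.3944  0.5751]
 [ 0.0004  0.7765  0.6301  0.9495]
 [ 0.      0.      0.      1.    ]]
floor_mid [253.2 298.6] 0.92 [0.5421 0.096  0.024 ]
lid_hinge [229.2 288.6] 0.69 [0.6026 0.0963 0.076 ]
lid_bar [185.  280.2] 0.69 [ 0.9494 -0.0424  0.    ]
hook_pivot [271.9 271.1] 0.71 [0.5075 0.2049 0.026 ]
hook_pivot [211.7 413.4] 0.54 [ 0.532  -0.3415  0.026 ]
hook_pivot [241.7 457.4] 0.43 [ 0.335  -0.3593  0.026 ]
hook_bar [18
[... 631 characters left out ...]
      1.    ]]
chamber [223.1 305.7] 0.9 [0.53   0.0843 0.    ]
floor_mid [218.2 302.2] 0.55 [0.5373 0.0921 0.024 ]
lid_hinge [190.2 298.9] 0.94 [0.5944 0.0974 0.076 ]
lid_bar [153.3 289.3] 0.58 [0.7153 0.1244 0.    ]
hook_pivot [204.  392.9] 0.68 [ 0.569  -0.1339  0.026 ]
hook_pivot [234.9 257.1] 0.63 [0.4968 0.2034 0.026 ]
hook_bar [265.3 241.7] 0.48 [0.4258 0.2444 0.    ]
collar_grip [205.1 394.6] 0.56 [ 0.5547 -0.1316  0.071 ]
socket [207.3 391.1] 0.84 [ 0.5527 -0.1247  0.058 ]
gauge_mid [234.7 186.2] 0.7 [0.4993 0.3763 0.032 ]
gauge_mid [249.8 150.8] 0.61 [0.4633 0.4617 0.032 ]
gauge_mid [202.7 389.7] 0.55 [ 0.5709 -0.1252  0.032 ]
multimeter [291.8 504.4] 0.74 [ 0.3479 -0.4032  0.    ]
```

View pics/scene0.png

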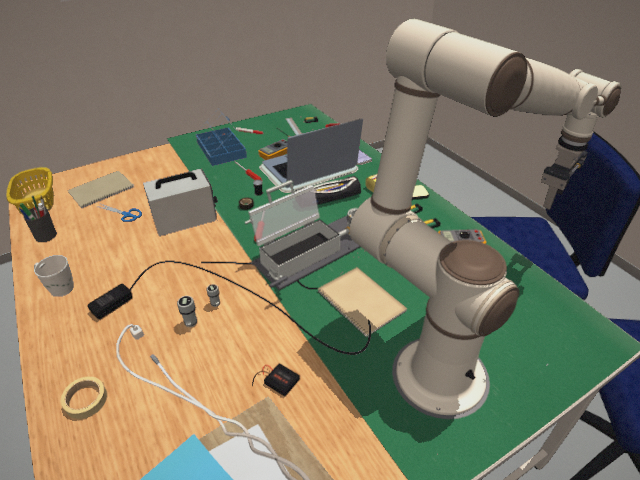

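View pics/top0.png

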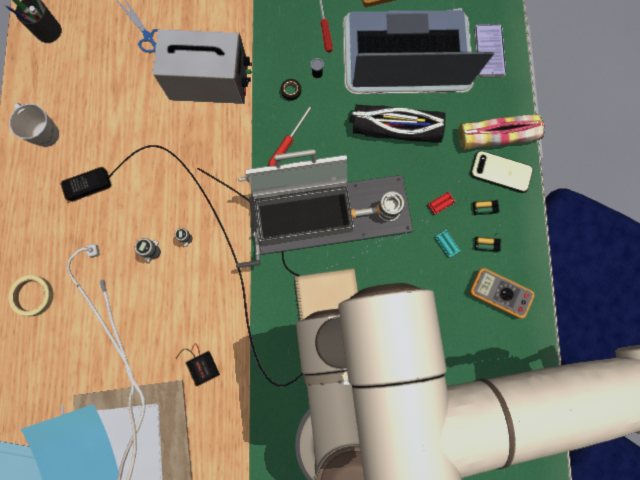

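The top view shows the chamber at about (300,215), with its lid open and the hook leaning forward at (243,267). The coupler is at (392,205). Two black holders with yellow cells lie at (485,207) and (488,243), beside a red look-alike at (441,203) and a turquoise one at (447,243). The small gauge is at (183,237) and the large one at (146,248). The black wired box at (202,367) needs a closer look.

Run:
```python
from h import *
t=cv2.imread('pics/top0.png');s=cv2.imread('pics/scene0.png')
cv2.imwrite('pics/c1.png',cv2.resize(t[145:280,230:415],None,fx=4.3,fy=4.3,interpolation=cv2.INTER_CUBIC))
a=cv2.resize(t[185:265,425:515],(450,400),interpolation=cv2.INTER_CUBIC)
b=cv2.resize(t[340:400,170:235],(350,323),interpolation=cv2.INTER_CUBIC)
d=cv2.resize(t[215:275,125:205],(350,262),interpolation=cv2.INTER_CUBIC)
e=cv2.resize(s[190:250,380:500],(450,225),interpolation=cv2.INTER_CUBIC)
m=np.zeros((600,800,3),np.uint8);m[:400,:450]=a;m[:323,450:]=b;m[323:323+262,450:]=d;m[400:600,:450]=e[:200]
cv2.imwrite('pics/c2.png',m)
```

```text
(no output)
```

View pics/c1.png

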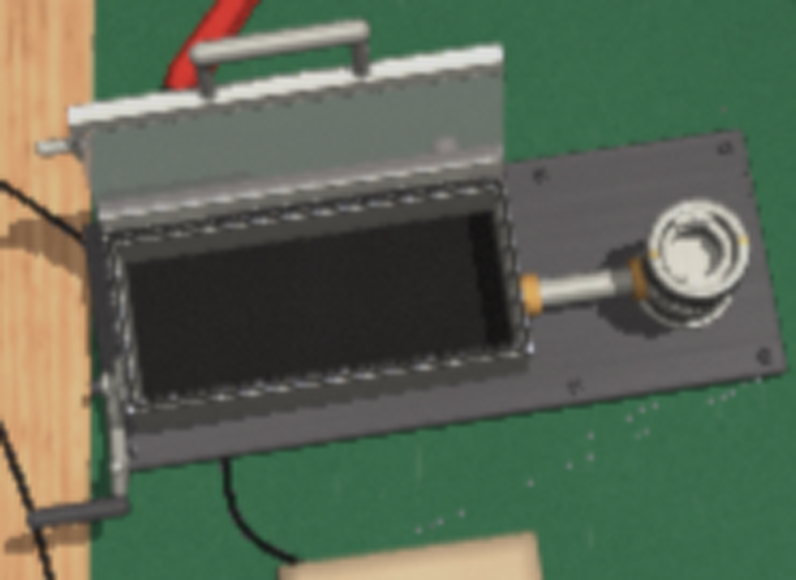

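View pics/c2.png

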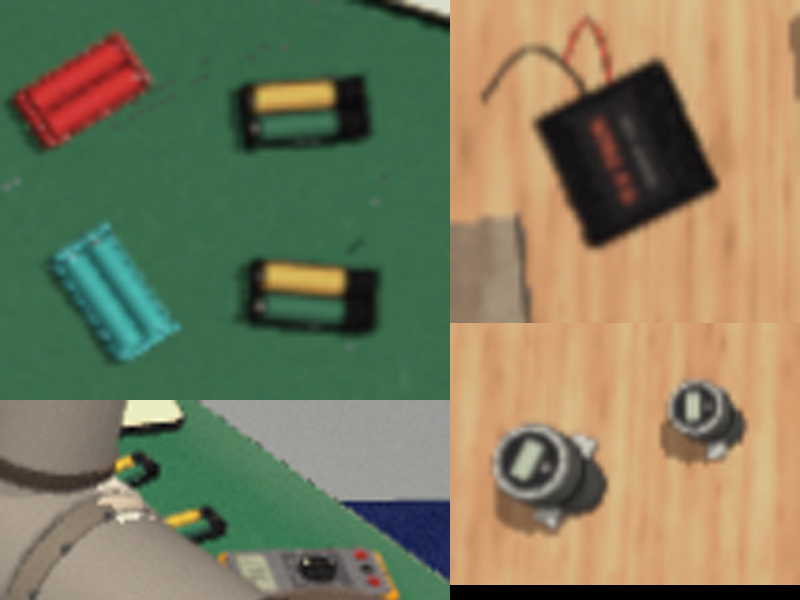

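Holders A (485,207) and B (488,243) are real. The wired black box is a different item. The crop gives usable chamber rim and base corners, and the small gauge shows one ear at its lower right.

```bash
cat >> h.py <<'E'
def R2(a): return np.array([[np.cos(a),-np.sin(a)],[np.sin(a),np.cos(a)]])
E
python3 - <<'E'
from h import *
from scipy.optimize import least_squares
np.set_printoptions(precision=4,suppress=True)
c=cam('top');s=cam('scene')
px=lambda x,y:(145+y/4.3,230+x/4.3)
L={'FR':((-.051,-.1135,.07),(530,350)),'FL':((-.051,.1135,.07),(130,410)),'BR':((.051,-.1135,.07),(503,182)),'BL':((.051,.1135,.07),(105,237))}
def res(p):
    r=[]
    for l,q in L.values():
        xy=p[:2]+R2(p[2])@l[:2];r+=list(np.array(proj(c,[*xy,l[2]]))-px(*q))
    return r
o=least_squares(res,[.54,.09,.1]);print('chamber',o.x,np.array(o.fun).reshape(-1,2))
p=o.x
print('base corners local',[ (R2(-p[2])@(atz(c,*px(*q),.01)[:2]-p[:2])) for q in((785,370),(745,130),(130,465))])
w=atz(c,*px(698,248),.085);print('collar top',w,'local',R2(-p[2])@(w[:2]-p[:2]))
loc={'floor_mid':(0,0,.024),'lid_hinge':(.056,0,.076),'hook_pivot':(-.025,.124,.026)}
for k,l in loc.items():
    W=[*(p[:2]+R2(p[2])@l[:2]),l[2]];print(k,np.array(W),'top',np.array(proj(c,W)),'scene',np.array(proj(s,W)))
# lid bar open 1.85, hook
a=1.85;W=[*(p[:2]+R2(p[2])@[.056-.144*np.cos(a),0]),.076+.144*np.sin(a)];print('bar',W,proj(c,W),proj(s,W))
# gauge
for n,cc in(('top',c),('scene',s)):
    for m in robot.trace(n,'gauge_mid'): print(n,'g',round(m['conf'],2),np.round(m['box'],1))
    for m in robot.trace(n,'pack_1_mid')+robot.trace(n,'collar_grip'):
        ys,xs=np.nonzero(m['mask']);print(n,round(m['conf'],2),np.round(m['box'],1),cv2.minAreaRect(np.stack([xs,ys],1).astype(np.int32)))
E
```

```text
chamber [0.5386 0.0865 0.1301] [[ 0.7233  0.7627]
 [ 0.6261 -0.7966]
 [-1.0451  0.3535]
 [-0.386  -0.3134]]
base corners local [array([-0.0704, -0.2617]), array([ 0.0758, -0.2642]), array([-0.0696,  0.1209])]
collar top [ 0.5572 -0.1245  0.085 ] local [-0.0089 -0.2116]
floor_mid [0.5386 0.0865 0.024 ] top [217.6674 304.4744] scene [252.8264 301.9159]
lid_hinge [0.5941 0.0937 0.076 ] top [190.3186 300.4357] scene [230.4151 290.6415]
hook_pivot [0.4977 0.2062 0.026 ] top [234.5661 255.9563] scene [274.0662 272.1887]
bar [np.float64(0.6334337052511638), np.float64(0.09887620566037676), np.float64(0.21442362922844316)] (np.float64(155.24510862962433), np.float64(295.2015101906886)) (np.float64(186.42468523432404), np.float64(280.8416754874673))
top g 0.8 [183.4 237.7  15.3  21.3]
top g 0.7 [148.9 248.   28.6  22.6]
top 0.82 [392.6 206.2  22.5  20.5] ((390.5, 205.0), (22.0, 23.0), 90.0)
scene g 0.79 [187.6 313.2  22.5  30.4]
scene g 0.54 [213.7 295.5  12.7  20.6]
scene g 0.34 [278.  279.6  15.2  11. ]
scene 0.58 [352.2 216.6  13.2  21.2] ((349.1131286621094, 216.4557647705078), (7.443778038024902, 18.380403518676758), 23.629377365112305)
```

```bash
cat >> h.py <<'E'
CH=np.array([.5396,.087,.130])
def loc(x,y): return CH[:2]+R2(CH[2])@[x,y]
def yaw():
    q=robot.get_obs()['ee_rot'];return 2*np.arctan2(q[2],q[1])
def go(x,y,z,th=None):
    "print units from the measured pose to the target"
    o=robot.get_obs();p=o['position'];t=yaw();d=np.array([x,y,z])-p
    u=np.array([d[0]*np.cos(t)+d[1]*np.sin(t),d[0]*np.sin(t)-d[1]*np.cos(t),-d[2]])/.25
    s=0 if th is None else -(((th-t)+np.pi/2)%np.pi-np.pi/2)/(np.pi/2)
    print('t',round(float(o['time']),2),'pos',np.round(p,4),'yaw',round(t,3),'F',np.round(o['force'],1),'gap',round(float(o['finger_gap']),4),'ff',round(float(o['finger_force']),1))
    print('dx %.3f dy %.3f dz %.3f spin %.3f'%(*u,s))
E
python3 - <<'E'
from h import *
go(.557,-.1245,.2,1.047)
s=cam('scene');print(proj(s,[.557,-.1245,.085]))
E
```

```text
t 1.6 pos [ 0.1813 -0.5457  0.2146] yaw 0.321 F [-0.7 -0.2  0.2] gap 0.0921 ff 0.0
dx 1.957 dy -1.125 dz 0.058 spin -0.462
(np.float64(212.84225040187803), np.float64(357.18438596358595))
```

Request:
send_rows --series '[{"dx":0.98,"dy":-0.56,"dz":0,"spin":-0.46},{"dx":0.98,"dy":-0.56,"dz":0,"spin":-0.46},{"dx":0.98,"dy":-0.56,"dz":0,"spin":-0.46},{"dx":0.98,"dy":-0.56,"dz":0,"spin":-0.46},{"dx":0.98,"dy":-0.56,"dz":0,"spin":-0.46},{"dx":0.98,"dy":-0.56,"dz":0,"spin":-0.46}]'

```text
validation failed for argument at $.se...
```

```bash
python3 -c "
from h import *
go(.557,-.1245,.2,1.047)"
```

```text
t 1.65 pos [ 0.1813 -0.5457  0.2146] yaw 0.321 F [-0.3 -0.6 -0.8] gap 0.092 ff 0.0
dx 1.957 dy -1.125 dz 0.058 spin -0.462
```

Request:
send_rows --series '[{"grip":0.0,"dx":0.98,"dy":-0.56,"dz":0.0,"spin":-0.46},{"grip":0.0,"dx":0.98,"dy":-0.56,"dz":0.0,"spin":-0.46},{"grip":0.0,"dx":0.98,"dy":-0.56,"dz":0.0,"spin":-0.46},{"grip":0.0,"dx":0.98,"dy":-0.56,"dz":0.0,"spin":-0.46},{"grip":0.0,"dx":0.98,"dy":-0.56,"dz":0.0,"spin":-0.46},{"grip":0.0,"dx":0.98,"dy":-0.56,"dz":0.0,"spin":-0.46}]'

```text
time: 2.4
position: [0.3708, -0.3341, 0.2147]
ee_rot: [0.0, 0.866, 0.5, 0.0]
force: [-0.3, -0.1, 0.0]
finger_gap: 0.092
finger_force: 0.0
```

```bash
python3 -c "
from h import *
go(.557,-.1245,.2,1.047)"
```

```text
t 2.4 pos [ 0.3708 -0.3341  0.2147] yaw 1.047 F [-0.3 -0.1  0. ] gap 0.092 ff 0.0
dx 1.099 dy 0.226 dz 0.059 spin 0.000
```

Request:
send_rows --series '[{"grip":0.0,"dx":1.0,"dy":0.22,"dz":0.0,"spin":0.0},{"grip":0.0,"dx":1.0,"dy":0.22,"dz":0.0,"spin":0.0},{"grip":0.0,"dx":1.0,"dy":0.22,"dz":0.0,"spin":0.0},{"grip":0.0,"dx":1.0,"dy":0.22,"dz":0.0,"spin":0.0},{"grip":0.0,"dx":1.0,"dy":0.22,"dz":0.0,"spin":0.0},{"grip":0.0,"dx":1.0,"dy":0.22,"dz":0.0,"spin":0.0}]'

```text
time: 3.15
position: [0.5426, -0.1483, 0.2144]
ee_rot: [0.0, 0.867, 0.498, -0.0]
force: [-0.2, 0.3, -0.3]
finger_gap: 0.0919
finger_force: 0.0
```

Run:
```python
from h import *
go(.557,-.1245,.062,1.047)
c=cam('top','top1.png');s=cam('scene','scene1.png')
a=cv2.resize(s[150:310,240:440],(800,640))[:600];cv2.imwrite('pics/c3.png',a)
for n,cc in(('scene',s),('top',c)):
  for t in('collar_grip','socket'):
    for m in robot.mark_of(n,t):print(n,t,np.round(m['centre'],1),round(m['conf'],2))
```

```text
t 3.15 pos [ 0.5426 -0.1483  0.2144] yaw 1.043 F [-0.2  0.3 -0.3] gap 0.0919 ff 0.0
dx 0.111 dy 0.002 dz 0.609 spin -0.002Traceback (most recent call last):
  File "<stdin>", line 4, in <module>
KeyError: (slice(150, 310, None), slice(240, 440, None))
```

View pics/top1.png

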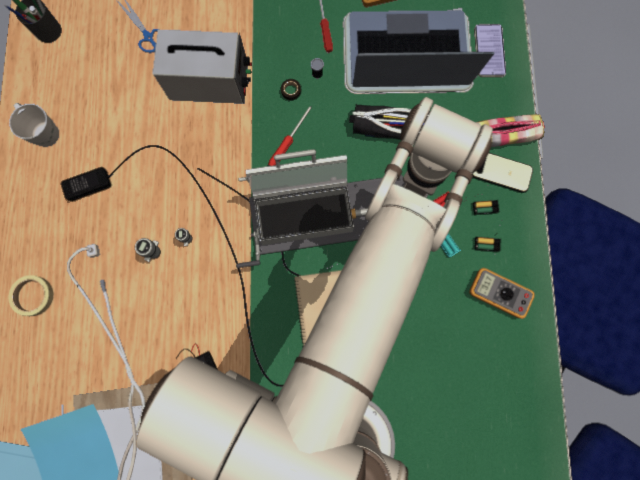

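The top view shows the gripper over the coupler at (430,170). Only the two known holders, at (485,207) and (488,243), are visible so far.

Request:
send_rows --series '[{"grip":0.0,"dx":0.11,"dy":0.0,"dz":0.2,"spin":0.0},{"grip":0.0,"dx":0.11,"dy":0.0,"dz":0.4,"spin":0.0},{"grip":0.0,"dx":0.11,"dy":0.0,"dz":0.55,"spin":0.0},{"grip":0.0,"dx":0.11,"dy":0.0,"dz":0.62,"spin":0.0},{"grip":0.0,"dx":0.11,"dy":0.0,"dz":0.62,"spin":0.0},{"grip":0.0,"dx":0.11,"dy":0.0,"dz":0.62,"spin":0.0}]'

```text
time: 4.0
position: [0.5581, -0.1246, 0.0616]
ee_rot: [0.001, 0.867, 0.498, 0.001]
force: [0.3, -0.9, 0.9]
finger_gap: 0.092
finger_force: 0.0
```

Request:
send_rows --series '[{"grip":0.3,"dx":0.0,"dy":0.0,"dz":0.0,"spin":0.0},{"grip":0.6,"dx":0.0,"dy":0.0,"dz":0.0,"spin":0.0},{"grip":0.6,"dx":0.0,"dy":0.0,"dz":0.0,"spin":0.0},{"grip":0.6,"dx":0.0,"dy":0.0,"dz":0.0,"spin":0.0},{"grip":0.6,"dx":0.0,"dy":0.0,"dz":0.0,"spin":0.0}]' --force 8

```text
time: 4.62
position: [0.5583, -0.1242, 0.0602]
ee_rot: [0.002, 0.867, 0.498, 0.001]
force: [4.4, -1.9, -1.5]
finger_gap: 0.055
finger_force: 8.0
```

```bash
python3 -c "
from h import *
go(.557,-.1245,.058,1.047)"
```

```text
t 4.62 pos [ 0.5583 -0.1242  0.0602] yaw 1.043 F [ 4.4 -1.9 -1.5] gap 0.055 ff 8.0
dx -0.004 dy -0.004 dz 0.009 spin -0.002
```

Request:
send_rows --series '[{"grip":0.6,"dx":0.0,"dy":0.004,"dz":0.0,"spin":0.0},{"grip":0.6,"dx":0.0,"dy":0.004,"dz":0.0,"spin":0.0},{"grip":0.6,"dx":0.0,"dy":0.004,"dz":0.0,"spin":0.0}]'

```text
time: 5.0
position: [0.5584, -0.1243, 0.0602]
ee_rot: [0.001, 0.867, 0.498, 0.0]
force: [3.7, -1.2, 2.4]
finger_gap: 0.0548
finger_force: 8.0
```

Request:
send_rows --series '[{"grip":0.0,"dx":0.0,"dy":0.0,"dz":0.0,"spin":0.0},{"grip":0.0,"dx":0.0,"dy":0.0,"dz":0.0,"spin":-0.2},{"grip":0.0,"dx":0.0,"dy":0.0,"dz":0.0,"spin":-0.83},{"grip":0.0,"dx":0.0,"dy":0.0,"dz":0.0,"spin":-0.83},{"grip":0.0,"dx":0.0,"dy":0.0,"dz":0.0,"spin":-0.83},{"grip":0.0,"dx":0.0,"dy":0.0,"dz":0.0,"spin":-0.83},{"grip":0.0,"dx":0.0,"dy":0.0,"dz":0.0,"spin":-0.83},{"grip":0.0,"dx":0.0,"dy":0.0,"dz":0.0,"spin":-0.83}]'

```text
time: 6.0
position: [0.5561, -0.1231, 0.0585]
ee_rot: [-0.002, 0.384, 0.923, 0.0]
force: [-1.1, 0.1, 0.1]
finger_gap: 0.0917
finger_force: 0.0
```

Request:
send_rows --series '[{"grip":0.0,"dx":0.0,"dy":0.0,"dz":0.0,"spin":-0.15},{"grip":0.6,"dx":0.0,"dy":0.0,"dz":0.0,"spin":-0.15},{"grip":0.6,"dx":0.0,"dy":0.0,"dz":0.0,"spin":-0.15},{"grip":0.6,"dx":0.0,"dy":0.0,"dz":0.0,"spin":-0.15},{"grip":0.6,"dx":0.0,"dy":0.0,"dz":0.0,"spin":-0.15}]'

```text
time: 6.62
position: [0.5578, -0.1229, 0.0595]
ee_rot: [-0.0, 0.276, 0.961, 0.001]
force: [-0.2, 3.1, -0.4]
finger_gap: 0.0564
finger_force: 8.0
```

```bash
python3 -c "
from h import *
go(.557,-.1245,.058,1.047)"
```

```text
t 6.62 pos [ 0.5578 -0.1229  0.0595] yaw 2.582 F [-0.2  3.1 -0.4] gap 0.0564 ff 8.0
dx -0.001 dy -0.007 dz 0.006 spin 0.977
```

Request:
send_rows --series '[{"grip":0.0,"dx":0.0,"dy":0.0,"dz":0.0,"spin":0.0},{"grip":0.0,"dx":0.0,"dy":0.005,"dz":0.0,"spin":0.1},{"grip":0.0,"dx":0.0,"dy":0.005,"dz":0.0,"spin":0.98},{"grip":0.0,"dx":0.0,"dy":0.005,"dz":0.0,"spin":0.98},{"grip":0.0,"dx":0.0,"dy":0.005,"dz":0.0,"spin":0.98},{"grip":0.0,"dx":0.0,"dy":0.005,"dz":0.0,"spin":0.98},{"grip":0.0,"dx":0.0,"dy":0.005,"dz":0.0,"spin":0.98},{"grip":0.0,"dx":0.0,"dy":0.005,"dz":0.0,"spin":0.98}]'

```text
time: 7.62
position: [0.5582, -0.1232, 0.0596]
ee_rot: [0.0, 0.798, 0.603, -0.0]
force: [-0.2, -0.5, -0.6]
finger_gap: 0.0919
finger_force: 0.0
```

Request:
send_rows --series '[{"grip":0.0,"dx":0.0,"dy":0.0,"dz":0.0,"spin":0.15},{"grip":0.0,"dx":0.0,"dy":0.0,"dz":0.0,"spin":0.15},{"grip":0.6,"dx":0.0,"dy":0.0,"dz":0.0,"spin":0.15},{"grip":0.6,"dx":0.0,"dy":0.0,"dz":0.0,"spin":0.15},{"grip":0.6,"dx":0.0,"dy":0.0,"dz":0.0,"spin":0.15},{"grip":0.6,"dx":0.0,"dy":0.0,"dz":0.0,"spin":0.15}]' --force 50

```text
time: 8.38
position: [0.5591, -0.1233, 0.0599]
ee_rot: [0.001, 0.861, 0.508, 0.001]
force: [5.2, -1.3, -5.9]
finger_gap: 0.054
finger_force: 42.3
```

```bash
python3 -c "
from h import *
go(.559,-.1238,.0595,1.047);print(robot.get_obs()['joint_pos'])"
```

```text
t 8.38 pos [ 0.5591 -0.1233  0.0599] yaw 1.065 F [ 5.2 -1.3 -5.9] gap 0.054 ff 42.3
dx -0.002 dy 0.001 dz 0.002 spin 0.012
[-4.27974553e-01  3.18966251e-01  1.73234412e+00 -2.12442564e-04
  1.08819802e+00  7.75884875e-02]
```

Request:
send_rows --series '[{"grip":0.6,"dx":0.0,"dy":0.0,"dz":-0.02,"spin":0.0},{"grip":0.6,"dx":0.0,"dy":0.0,"dz":-0.04,"spin":0.0},{"grip":0.6,"dx":0.0,"dy":0.0,"dz":-0.058,"spin":0.0},{"grip":0.6,"dx":0.0,"dy":0.0,"dz":-0.058,"spin":0.0},{"grip":0.6,"dx":0.0,"dy":0.0,"dz":-0.058,"spin":0.0}]'

```text
time: 9.0
position: [0.559, -0.1233, 0.073]
ee_rot: [0.001, 0.862, 0.508, 0.001]
force: [6.9, -3.1, -10.6]
finger_gap: 0.0541
finger_force: 50.0
```

Request:
send_rows --series '[{"grip":0.6,"dx":0.0,"dy":0.0,"dz":-0.005,"spin":-0.05},{"grip":0.6,"dx":0.0,"dy":0.0,"dz":-0.005,"spin":-0.18},{"grip":0.6,"dx":0.0,"dy":0.0,"dz":-0.005,"spin":-0.3},{"grip":0.6,"dx":0.0,"dy":0.0,"dz":-0.005,"spin":-0.42},{"grip":0.6,"dx":0.0,"dy":0.0,"dz":-0.005,"spin":-0.53},{"grip":0.6,"dx":0.0,"dy":0.0,"dz":-0.005,"spin":-0.64},{"grip":0.6,"dx":0.0,"dy":0.0,"dz":-0.005,"spin":-0.74},{"grip":0.6,"dx":0.0,"dy":0.0,"dz":-0.005,"spin":-0.78}]'

```text
time: 10.0
position: [0.559, -0.1235, 0.0741]
ee_rot: [0.001, 0.412, 0.911, -0.0]
force: [7.1, -2.9, -11.4]
finger_gap: 0.054
finger_force: 50.0
```

```bash
python3 -c "
from h import *
go(.559,-.1238,.0595,1.047);print(robot.get_obs()['ft_torque'])"
```

```text
t 10.0 pos [ 0.559  -0.1235  0.0741] yaw 2.293 F [  7.1  -2.9 -11.4] gap 0.054 ff 50.0
dx -0.001 dy -0.001 dz 0.059 spin 0.793
[-0.71336307 -1.35487066 -0.01754613]
```

Request:
send_rows --series '[{"grip":0.6,"dx":0.0,"dy":0.0,"dz":0.0,"spin":-0.05},{"grip":0.6,"dx":0.0,"dy":0.0,"dz":0.0,"spin":-0.065},{"grip":0.6,"dx":0.0,"dy":0.0,"dz":0.0,"spin":-0.065},{"grip":0.6,"dx":0.0,"dy":0.0,"dz":0.012,"spin":-0.06},{"grip":0.6,"dx":0.0,"dy":0.0,"dz":0.024,"spin":-0.06},{"grip":0.6,"dx":0.0,"dy":0.0,"dz":0.026,"spin":-0.06},{"grip":0.6,"dx":0.0,"dy":0.0,"dz":0.026,"spin":-0.06}]'

```text
time: 10.88
position: [0.5591, -0.1236, 0.0681]
ee_rot: [0.001, 0.37, 0.929, -0.0]
force: [5.4, -2.3, -9.0]
finger_gap: 0.0541
finger_force: 50.0
```

```bash
python3 -c "
from h import *
go(.559,-.1238,.0595,1.047);print(robot.get_obs()['ft_torque'])"
```

```text
t 10.88 pos [ 0.5591 -0.1236  0.0681] yaw 2.384 F [ 5.4 -2.3 -9. ] gap 0.0541 ff 50.0
dx -0.000 dy -0.001 dz 0.035 spin 0.851
[-0.64179172 -1.1501461  -0.17953134]
```

Request:
send_rows --series '[{"grip":0.6,"dx":0.0,"dy":0.0,"dz":0.005,"spin":0.0},{"grip":0.6,"dx":0.0,"dy":0.0,"dz":0.005,"spin":0.0},{"grip":0.0,"dx":0.0,"dy":0.0,"dz":0.005,"spin":0.0},{"grip":0.0,"dx":0.0,"dy":0.0,"dz":0.005,"spin":0.0},{"grip":0.0,"dx":0.0,"dy":0.0,"dz":0.005,"spin":0.0},{"grip":0.0,"dx":0.0,"dy":0.0,"dz":-0.25,"spin":0.0},{"grip":0.0,"dx":0.0,"dy":0.0,"dz":-0.5,"spin":0.0},{"grip":0.0,"dx":0.0,"dy":0.0,"dz":-0.7,"spin":0.0}]'

```text
time: 11.88
position: [0.5585, -0.1228, 0.2466]
ee_rot: [0.001, 0.369, 0.929, -0.0]
force: [1.0, 0.2, -0.0]
finger_gap: 0.0919
finger_force: 0.0
```

Run:
```python
from h import *
np.set_printoptions(precision=4,suppress=True)
c=cam('top');s=cam('scene')
# gauge: small, axis via boxes; refine with bigger crop
for n,cc in(('top',c),('scene',s)):
    for m in robot.mark_of(n,'gauge_mid'): print(n,np.round(m['centre'],1),round(m['conf'],2))
t=cv2.resize(c['color'][217:262,155:215],(600,450),interpolation=cv2.INTER_CUBIC)
u=cv2.resize(s['color'][275:315,195:235],(450,450),interpolation=cv2.INTER_CUBIC)[:,:200]
v=cv2.resize(s['color'][275:315,195:235],(450,450),interpolation=cv2.INTER_CUBIC)
m=np.zeros((600,800,3),np.uint8);m[:450,:500]=t[:,:500];m[:450,500:800]=v[:,50:350]
cv2.imwrite('pics/c4.png',m)
go(.49,.377,.25,1.7)
```

```text
top [234.9 184.4] 0.6
top [249.2 148.1] 0.57
scene [296.8 215.1] 0.49
t 12.07 pos [ 0.5587 -0.1229  0.2447] yaw 2.385 F [0.1 0.4 0.7] gap 0.092 ff 0.0
dx 1.573 dy 1.265 dz -0.021 spin 0.436
```

View pics/c4.png

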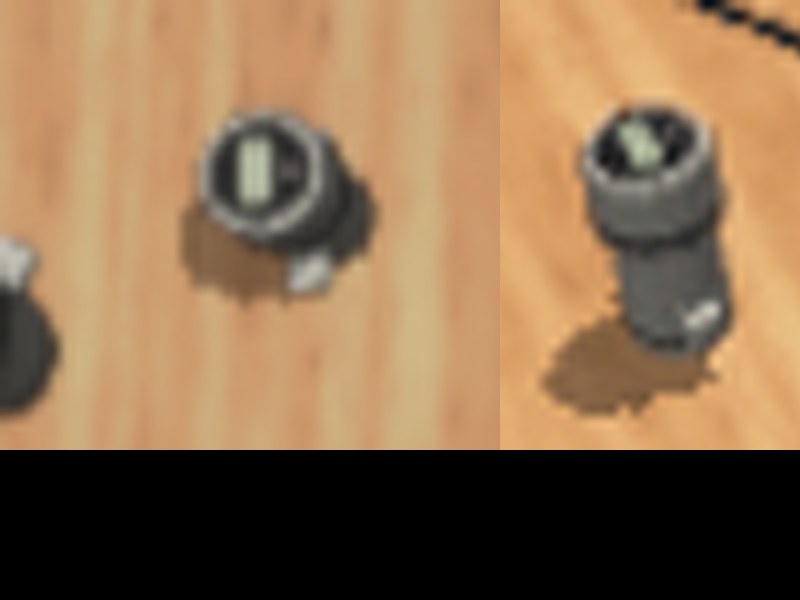

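Run:
```python
from h import *
np.set_printoptions(precision=4,suppress=True)
c=cam('top');s=cam('scene')
g,e=tri(c,(234.05,180.75),s,(287.9,212.1));print('head',g,e,atz(c,234.05,180.75,.064),atz(s,287.9,212.1,.064))
E1,e=tri(c,(243.75,185.65),s,(302.7,217.0));print('ear',E1,e,atz(c,243.75,185.65,.018),atz(s,302.7,217.0,.018))
a=atz(c,234.05,180.75,.064)[:2];b=atz(c,243.75,185.65,.018)[:2];d=b-a;print(d,np.hypot(*d),np.arctan2(d[1],d[0]))
go(*a,.25,1.7)
```

```text
head [0.4959 0.3831 0.0604] 0.0020288783007295455 [0.4946 0.3812 0.064 ] [0.493  0.3847 0.064 ]
ear [0.4802 0.3819 0.0163] 0.0018966234899273717 [0.4793 0.3806 0.018 ] [0.4793 0.383  0.018 ]
[-0.0153 -0.0006] 0.015304898149548593 -3.102037443486924
t 12.18 pos [ 0.5574 -0.1224  0.2418] yaw 2.385 F [-0.8  0.9 -0.4] gap 0.0918 ff 0.0
dx 1.566 dy 1.292 dz -0.033 spin 0.436
```

The gauge head top is at crop (262,175), and one ear shows at (311,272). That puts the gauge near (0.495, 0.382) with its ears about along world x.

Request:
send_rows --series '[{"grip":0.0,"dx":0.0,"dy":0.0,"dz":-0.25,"spin":0.0},{"grip":0.0,"dx":0.98,"dy":0.81,"dz":-0.25,"spin":0.52},{"grip":0.0,"dx":0.98,"dy":0.81,"dz":-0.25,"spin":0.52},{"grip":0.0,"dx":0.98,"dy":0.81,"dz":-0.25,"spin":0.52},{"grip":0.0,"dx":0.98,"dy":0.81,"dz":-0.25,"spin":0.52},{"grip":0.0,"dx":0.98,"dy":0.81,"dz":-0.25,"spin":0.52},{"grip":0.0,"dx":0.98,"dy":0.81,"dz":-0.25,"spin":0.52},{"grip":0.0,"dx":0.98,"dy":0.81,"dz":-0.25,"spin":0.52}]'

```text
time: 13.18
position: [0.5181, 0.1938, 0.3041]
ee_rot: [-0.001, 0.707, 0.707, -0.002]
force: [-1.0, -1.5, -0.5]
finger_gap: 0.092
finger_force: 0.0
```

```bash
python3 -c "
from h import *
go(.495,.382,.12,1.571)"
```

```text
t 13.18 pos [0.5181 0.1938 0.3041] yaw 1.571 F [-1.  -1.5 -0.5] gap 0.092 ff 0.0
dx 0.753 dy -0.092 dz 0.736 spin -0.000
```

Request:
send_rows --series '[{"grip":0.0,"dx":0.753,"dy":-0.092,"dz":0.0,"spin":0.0},{"grip":0.0,"dx":0.753,"dy":-0.092,"dz":0.0,"spin":0.0},{"grip":0.0,"dx":0.753,"dy":-0.092,"dz":0.0,"spin":0.0},{"grip":0.0,"dx":0.753,"dy":-0.092,"dz":0.2,"spin":0.0},{"grip":0.0,"dx":0.753,"dy":-0.092,"dz":0.74,"spin":0.0},{"grip":0.0,"dx":0.753,"dy":-0.092,"dz":0.74,"spin":0.0},{"grip":0.0,"dx":0.753,"dy":-0.092,"dz":0.74,"spin":0.0},{"grip":0.0,"dx":0.753,"dy":-0.092,"dz":0.74,"spin":0.0}]'

```text
time: 14.18
position: [0.4977, 0.3802, 0.122]
ee_rot: [0.0, 0.709, 0.706, -0.0]
force: [0.8, -0.7, 0.6]
finger_gap: 0.0919
finger_force: 0.0
```

```bash
python3 -c "
from h import *
go(.495,.382,.042,1.571)"
```

```text
t 14.18 pos [0.4977 0.3802 0.122 ] yaw 1.567 F [ 0.8 -0.7  0.6] gap 0.0919 ff 0.0
dx 0.007 dy -0.011 dz 0.320 spin -0.003
```

Request:
send_rows --series '[{"grip":0.0,"dx":0.006,"dy":-0.008,"dz":0.16,"spin":0.0},{"grip":0.0,"dx":0.006,"dy":-0.008,"dz":0.28,"spin":0.0},{"grip":0.0,"dx":0.006,"dy":-0.008,"dz":0.32,"spin":0.0},{"grip":0.4,"dx":0.006,"dy":-0.008,"dz":0.32,"spin":0.0},{"grip":0.8,"dx":0.006,"dy":-0.008,"dz":0.32,"spin":0.0},{"grip":0.8,"dx":0.006,"dy":-0.008,"dz":0.32,"spin":0.0},{"grip":0.8,"dx":0.006,"dy":-0.008,"dz":0.32,"spin":0.0},{"grip":0.8,"dx":0.006,"dy":-0.008,"dz":0.32,"spin":0.0}]' --force 15

```text
time: 15.18
position: [0.495, 0.3824, 0.0416]
ee_rot: [0.0, 0.708, 0.706, 0.0]
force: [0.3, -0.6, 0.4]
finger_gap: 0.0441
finger_force: 0.0
```

```bash
python3 -c "
from h import *
go(.495,.382,.042,1.571)"
```

```text
t 15.18 pos [0.495  0.3824 0.0416] yaw 1.568 F [ 0.3 -0.6  0.4] gap 0.0441 ff 0.0
dx -0.002 dy -0.000 dz -0.002 spin -0.002
```

Request:
send_rows --series '[{"grip":0.8,"dx":0.0,"dy":0.0,"dz":0.0,"spin":0.0},{"grip":0.8,"dx":0.0,"dy":0.0,"dz":0.0,"spin":0.0},{"grip":0.8,"dx":0.0,"dy":0.0,"dz":0.0,"spin":0.0},{"grip":0.8,"dx":0.0,"dy":0.0,"dz":-0.1,"spin":0.0},{"grip":0.8,"dx":0.0,"dy":0.0,"dz":-0.9,"spin":0.0},{"grip":0.8,"dx":0.0,"dy":0.0,"dz":-0.9,"spin":0.0},{"grip":0.8,"dx":0.0,"dy":0.0,"dz":-0.9,"spin":0.0},{"grip":0.8,"dx":0.0,"dy":0.0,"dz":-0.9,"spin":0.0}]' --force 30

```text
time: 16.18
position: [0.497, 0.3835, 0.2723]
ee_rot: [0.001, 0.708, 0.706, 0.005]
force: [0.0, 0.5, -1.7]
finger_gap: 0.0315
finger_force: 29.9
```

Run:
```python
from h import *
go(.559,-.1236,.29,1.66)
s=cam('scene','scene2.png')
P=[.495,.382,.24];r,c=map(int,proj(s,P));print(r,c)
cv2.imwrite('pics/c5.png',cv2.resize(s['color'][r-30:r+45,c-50:c+50],(800,600),interpolation=cv2.INTER_CUBIC))
```

```text
t 16.18 pos [0.497  0.3835 0.2723] yaw 1.568 F [ 0.   0.5 -1.7] gap 0.0315 ff 29.9
dx -2.028 dy 0.254 dz -0.071 spin -0.059
236 202
```

View pics/c5.png

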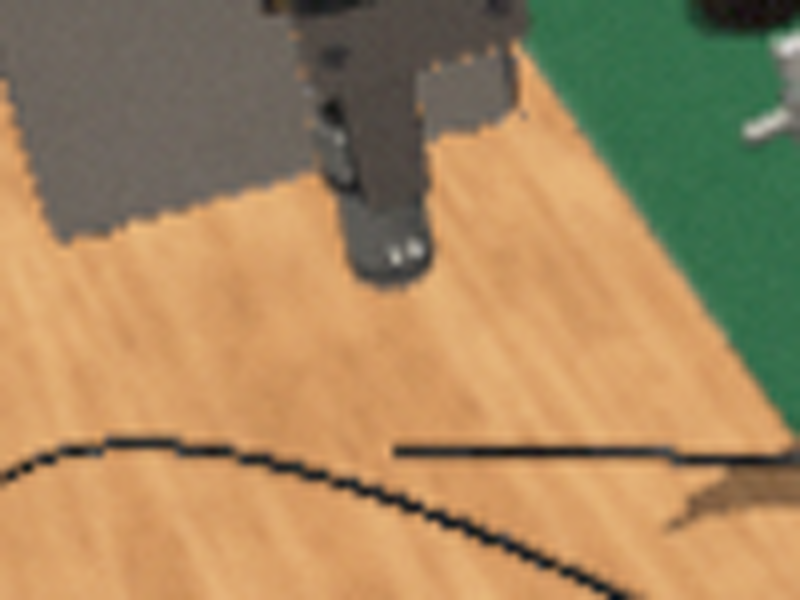

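The ear shows at crop (405,248), slightly right of the spigot axis at 389. The ear axis is therefore about 0.035 rad in the world, and it needs about +0.095 rad to match the slots.

Request:
send_rows --series '[{"grip":0.8,"dx":0.0,"dy":0.0,"dz":-0.16,"spin":0.0},{"grip":0.8,"dx":-1.0,"dy":0.12,"dz":-0.16,"spin":-0.06},{"grip":0.8,"dx":-1.0,"dy":0.12,"dz":-0.16,"spin":-0.06},{"grip":0.8,"dx":-1.0,"dy":0.12,"dz":-0.16,"spin":-0.06},{"grip":0.8,"dx":-1.0,"dy":0.12,"dz":-0.16,"spin":-0.06},{"grip":0.8,"dx":-1.0,"dy":0.12,"dz":-0.16,"spin":-0.06},{"grip":0.8,"dx":-1.0,"dy":0.12,"dz":-0.16,"spin":-0.06},{"grip":0.8,"dx":-1.0,"dy":0.12,"dz":-0.16,"spin":-0.06}]'

```text
time: 17.23
position: [0.5236, 0.1337, 0.3053]
ee_rot: [-0.001, 0.673, 0.739, -0.0]
force: [0.1, -0.1, -1.6]
finger_gap: 0.0315
finger_force: 29.9
```

```bash
python3 -c "
from h import *
go(.559,-.1236,.16,1.663)"
```

```text
t 17.23 pos [0.5236 0.1337 0.3053] yaw 1.664 F [ 0.1 -0.1 -1.6] gap 0.0315 ff 29.9
dx -1.038 dy 0.045 dz 0.581 spin 0.001
```

Request:
send_rows --series '[{"grip":0.8,"dx":-1.0,"dy":0.045,"dz":0.0,"spin":0.0},{"grip":0.8,"dx":-1.0,"dy":0.045,"dz":0.0,"spin":0.0},{"grip":0.8,"dx":-1.0,"dy":0.045,"dz":0.0,"spin":0.0},{"grip":0.8,"dx":-1.0,"dy":0.045,"dz":0.0,"spin":0.0},{"grip":0.8,"dx":-1.0,"dy":0.045,"dz":0.56,"spin":0.0},{"grip":0.8,"dx":-1.0,"dy":0.045,"dz":0.56,"spin":0.0},{"grip":0.8,"dx":-1.0,"dy":0.045,"dz":0.56,"spin":0.0},{"grip":0.8,"dx":-1.0,"dy":0.045,"dz":0.56,"spin":0.0}]'

```text
time: 18.23
position: [0.5585, -0.1147, 0.1667]
ee_rot: [-0.0, 0.674, 0.739, -0.0]
force: [-0.7, 0.9, -1.0]
finger_gap: 0.0312
finger_force: 29.9
```

```bash
python3 -c "
from h import *
go(.559,-.1236,.125,1.663)"
```

```text
t 18.23 pos [ 0.5585 -0.1147  0.1667] yaw 1.664 F [-0.7  0.9 -1. ] gap 0.0312 ff 29.9
dx -0.036 dy -0.001 dz 0.167 spin 0.000
```

Request:
send_rows --series '[{"grip":0.8,"dx":-0.036,"dy":0.0,"dz":0.0,"spin":0.0},{"grip":0.8,"dx":-0.036,"dy":0.0,"dz":0.1,"spin":0.0},{"grip":0.8,"dx":-0.036,"dy":0.0,"dz":0.1,"spin":0.0},{"grip":0.8,"dx":-0.036,"dy":0.0,"dz":0.1,"spin":0.0}]'

```text
time: 18.73
position: [0.5602, -0.1253, 0.1435]
ee_rot: [0.002, 0.674, 0.739, 0.0]
force: [0.8, -0.2, -2.0]
finger_gap: 0.0312
finger_force: 29.9
```

```bash
python3 -c "
from h import *
go(.559,-.1236,.125,1.663)
c=cam('top');s=cam('scene')
a=cv2.resize(c['color'][170:240,345:435],(514,400),interpolation=cv2.INTER_CUBIC)
b=cv2.resize(s['color'][170:250,300:400],(500,400),interpolation=cv2.INTER_CUBIC)[:,110:396]
cv2.imwrite('pics/c6.png',np.hstack([a,b]))
"
```

```text
t 18.73 pos [ 0.5602 -0.1253  0.1435] yaw 1.662 F [ 0.8 -0.2 -2. ] gap 0.0312 ff 29.9
dx 0.007 dy -0.004 dz 0.074 spin -0.001
```

View pics/c6.png

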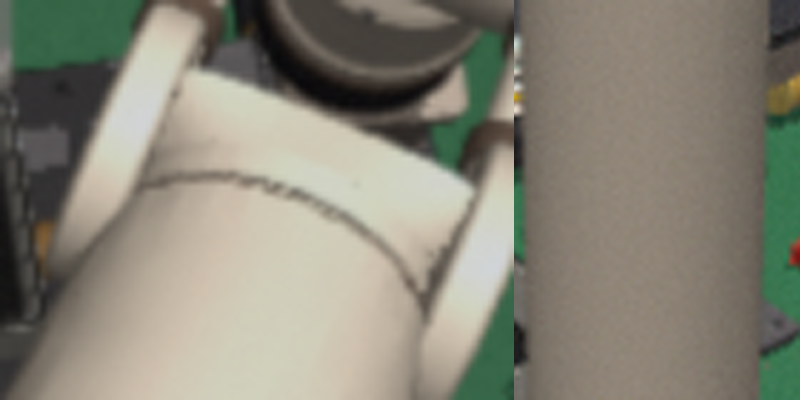

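The arm hides the coupler in both views, so I'll lower the gauge by force.

Request:
send_rows --series '[{"grip":0.8,"dx":0.004,"dy":-0.002,"dz":0.04,"spin":0.0},{"grip":0.8,"dx":0.004,"dy":-0.002,"dz":0.07,"spin":0.0},{"grip":0.8,"dx":0.004,"dy":-0.002,"dz":0.09,"spin":0.0},{"grip":0.8,"dx":0.004,"dy":-0.002,"dz":0.11,"spin":0.0},{"grip":0.8,"dx":0.004,"dy":-0.002,"dz":0.11,"spin":0.0}]'

```text
time: 19.45
position: [0.5581, -0.1235, 0.1133]
ee_rot: [-0.0, 0.674, 0.739, -0.0]
force: [0.1, -0.5, -1.7]
finger_gap: 0.0311
finger_force: 29.9
```

Foot is inside the socket with no contact. Continuing.

Request:
send_rows --series '[{"grip":0.8,"dx":0.0,"dy":0.0,"dz":0.015,"spin":0.0},{"grip":0.8,"dx":0.0,"dy":0.0,"dz":0.025,"spin":0.0},{"grip":0.8,"dx":0.0,"dy":0.0,"dz":0.035,"spin":0.0},{"grip":0.8,"dx":0.0,"dy":0.0,"dz":0.042,"spin":0.0},{"grip":0.8,"dx":0.0,"dy":0.0,"dz":0.042,"spin":0.0}]'

```text
time: 20.08
position: [0.5583, -0.1236, 0.1032]
ee_rot: [-0.0, 0.674, 0.739, -0.0]
force: [0.8, -0.3, -1.2]
finger_gap: 0.0312
finger_force: 29.9
```

Request:
send_rows --series '[{"grip":0.8,"dx":0.0,"dy":0.0,"dz":0.006,"spin":0.0},{"grip":0.8,"dx":0.0,"dy":0.0,"dz":0.012,"spin":0.0},{"grip":0.8,"dx":0.0,"dy":0.0,"dz":0.016,"spin":0.0},{"grip":0.8,"dx":0.0,"dy":0.0,"dz":0.016,"spin":0.0}]'

```text
time: 20.58
position: [0.5589, -0.124, 0.1015]
ee_rot: [0.001, 0.674, 0.739, -0.0]
force: [-3.5, 0.8, 10.2]
finger_gap: 0.0316
finger_force: 29.9
```

Request:
send_rows --series '[{"grip":0.8,"dx":0.0,"dy":0.0,"dz":-0.006,"spin":0.0},{"grip":0.0,"dx":0.0,"dy":0.0,"dz":-0.006,"spin":0.0},{"grip":0.0,"dx":0.0,"dy":0.0,"dz":-0.006,"spin":0.0},{"grip":0.0,"dx":0.0,"dy":0.0,"dz":-0.006,"spin":0.0},{"grip":0.0,"dx":0.0,"dy":0.0,"dz":-0.006,"spin":0.0},{"grip":0.0,"dx":0.0,"dy":0.0,"dz":-0.25,"spin":-0.46},{"grip":0.0,"dx":0.0,"dy":0.0,"dz":-0.5,"spin":-0.46},{"grip":0.0,"dx":0.0,"dy":0.0,"dz":-0.7,"spin":-0.46}]'

```text
time: 21.58
position: [0.5587, -0.1238, 0.2772]
ee_rot: [0.001, 0.44, 0.898, 0.0]
force: [0.9, 0.4, 0.4]
finger_gap: 0.0923
finger_force: 0.0
```

Request:
send_rows --series '[{"grip":0.0,"dx":-0.8,"dy":-0.6,"dz":0.0,"spin":-0.14},{"grip":0.0,"dx":-0.8,"dy":-0.6,"dz":0.0,"spin":-0.14},{"grip":0.0,"dx":-0.8,"dy":-0.6,"dz":0.0,"spin":-0.14},{"grip":0.0,"dx":-0.8,"dy":-0.6,"dz":0.0,"spin":-0.14},{"grip":0.0,"dx":-0.8,"dy":-0.6,"dz":0.0,"spin":-0.14}]'

```text
time: 22.2
position: [0.5595, -0.3776, 0.2727]
ee_rot: [-0.001, 0.344, 0.939, -0.0]
force: [0.1, 1.0, 0.5]
finger_gap: 0.0918
finger_force: 0.0
```

```bash
python3 -c "
from h import *
go(.559,-.1236,.24,2.384)
c=cam('top','top3.png');s=cam('scene','scene3.png')
cc=c['color']
a=cv2.resize(cc[180:240,355:445],(600,400),interpolation=cv2.INTER_CUBIC)
b=cv2.resize(s['color'][180:240,320:400],(533,400),interpolation=cv2.INTER_CUBIC)[:,:200]
cv2.imwrite('pics/c7.png',np.hstack([a,b]))
print(proj(c,[.559,-.1236,.122]))
for n in('top','scene'):
  for m in robot.mark_of(n,'gauge_mid'):print(n,m)
"
```

```text
t 22.2 pos [ 0.5595 -0.3776  0.2727] yaw 2.439 F [0.1 1.  0.5] gap 0.0918 ff 0.0
dx 0.658 dy 0.774 dz 0.131 spin 0.035
(np.float64(197.89481618726313), np.float64(393.9335935784536))
top {'centre': [199.5, 391.5], 'conf': 0.69}
top {'centre': [248.1, 149.4], 'conf': 0.69}
scene {'centre': [312.1, 186.6], 'conf': 0.88}
```

View pics/c7.png

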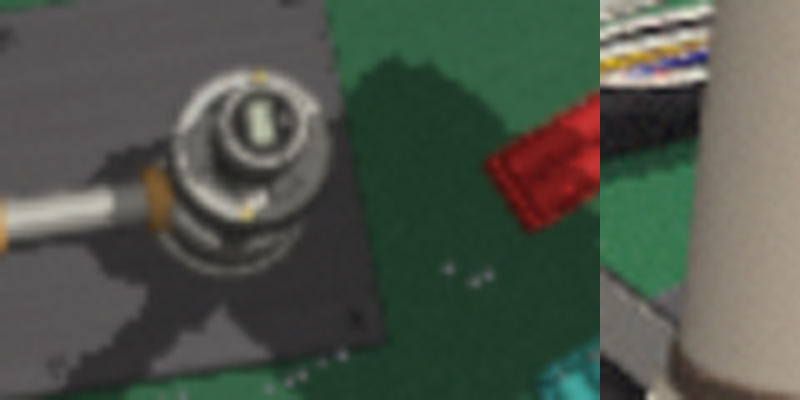

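The gauge stands upright in the collar with its head at about (394,198.6). The predicted seated position was (393.9,197.9), so it has gone home. Now I'll lock the collar.

Request:
send_rows --series '[{"grip":0.0,"dx":0.656,"dy":0.774,"dz":0.0,"spin":0.035},{"grip":0.0,"dx":0.656,"dy":0.774,"dz":0.0,"spin":0.035},{"grip":0.0,"dx":0.656,"dy":0.774,"dz":0.0,"spin":0.035},{"grip":0.0,"dx":0.656,"dy":0.774,"dz":0.0,"spin":0.035},{"grip":0.0,"dx":0.656,"dy":0.774,"dz":0.1,"spin":0.035},{"grip":0.0,"dx":0.656,"dy":0.774,"dz":0.4,"spin":0.035},{"grip":0.0,"dx":0.656,"dy":0.774,"dz":0.4,"spin":0.035},{"grip":0.0,"dx":0.656,"dy":0.774,"dz":0.4,"spin":0.035}]'

```text
time: 23.4
position: [0.5593, -0.1193, 0.1749]
ee_rot: [-0.0, 0.367, 0.93, 0.0]
force: [0.3, 0.9, 0.1]
finger_gap: 0.0918
finger_force: 0.0
```

```bash
python3 -c "
from h import *
go(.559,-.1236,.0680,2.384)"
```

```text
t 23.4 pos [ 0.5593 -0.1193  0.1749] yaw 2.39 F [0.3 0.9 0.1] gap 0.0918 ff 0.0
dx -0.011 dy -0.013 dz 0.428 spin 0.004
```

Request:
send_rows --series '[{"grip":0.0,"dx":-0.011,"dy":-0.013,"dz":0.0,"spin":0.0},{"grip":0.0,"dx":-0.011,"dy":-0.013,"dz":0.15,"spin":0.0},{"grip":0.0,"dx":-0.011,"dy":-0.013,"dz":0.3,"spin":0.0},{"grip":0.0,"dx":-0.011,"dy":-0.013,"dz":0.4,"spin":0.0},{"grip":0.0,"dx":-0.011,"dy":-0.013,"dz":0.43,"spin":0.0},{"grip":0.0,"dx":-0.011,"dy":-0.013,"dz":0.43,"spin":0.0},{"grip":0.0,"dx":-0.011,"dy":-0.013,"dz":0.43,"spin":0.0}]'

```text
time: 24.28
position: [0.5606, -0.125, 0.0688]
ee_rot: [0.002, 0.367, 0.93, -0.0]
force: [1.1, 0.4, -0.1]
finger_gap: 0.0916
finger_force: 0.0
```

Request:
send_rows --series '[{"grip":0.6,"dx":0.0,"dy":0.0,"dz":0.0,"spin":0.0},{"grip":0.6,"dx":0.0,"dy":0.0,"dz":0.0,"spin":0.0},{"grip":0.6,"dx":0.0,"dy":0.0,"dz":0.0,"spin":0.0},{"grip":0.6,"dx":0.0,"dy":0.0,"dz":0.0,"spin":0.0},{"grip":0.6,"dx":0.0,"dy":0.0,"dz":0.0,"spin":0.0},{"grip":0.6,"dx":0.0,"dy":0.0,"dz":0.0,"spin":0.0}]' --force 50

```text
time: 25.02
position: [0.5598, -0.1239, 0.0671]
ee_rot: [0.001, 0.367, 0.93, 0.0]
force: [2.7, 2.6, 0.1]
finger_gap: 0.054
finger_force: 50.0
```

```bash
python3 -c "
from h import *
go(.559,-.1236,.0680,2.384);print(robot.get_obs()['ft_torque'])"
```

```text
t 25.02 pos [ 0.5598 -0.1239  0.0671] yaw 2.389 F [2.7 2.6 0.1] gap 0.054 ff 50.0
dx 0.003 dy -0.001 dz -0.004 spin 0.003
[ 0.50798173 -0.61776586  0.05943243]
```

Request:
send_rows --series '[{"grip":0.6,"dx":0.0,"dy":0.0,"dz":-0.015,"spin":0.0},{"grip":0.6,"dx":0.0,"dy":0.0,"dz":-0.029,"spin":0.0},{"grip":0.6,"dx":0.0,"dy":0.0,"dz":-0.029,"spin":0.0},{"grip":0.6,"dx":0.0,"dy":0.0,"dz":-0.029,"spin":0.0},{"grip":0.6,"dx":0.0,"dy":0.0,"dz":-0.029,"spin":0.1},{"grip":0.6,"dx":0.0,"dy":0.0,"dz":-0.029,"spin":0.2},{"grip":0.6,"dx":0.0,"dy":0.0,"dz":-0.029,"spin":0.3},{"grip":0.6,"dx":0.0,"dy":0.0,"dz":-0.029,"spin":0.4}]'

```text
time: 26.02
position: [0.5594, -0.1238, 0.0724]
ee_rot: [0.0, 0.639, 0.769, 0.001]
force: [6.9, 0.8, -11.2]
finger_gap: 0.0541
finger_force: 50.0
```

```bash
python3 -c "
from h import *
go(.559,-.1236,.0600,1.065);print(robot.get_obs()['ft_torque'])"
```

```text
t 26.02 pos [ 0.5594 -0.1238  0.0724] yaw 1.756 F [  6.9   0.8 -11.2] gap 0.0541 ff 50.0
dx 0.001 dy -0.001 dz 0.050 spin 0.440
[ 0.11764249 -1.62539961  0.04812847]
```

Request:
send_rows --series '[{"grip":0.6,"dx":0.0,"dy":0.0,"dz":0.0,"spin":0.11},{"grip":0.6,"dx":0.0,"dy":0.0,"dz":0.0,"spin":0.22},{"grip":0.6,"dx":0.0,"dy":0.0,"dz":0.0,"spin":0.33},{"grip":0.6,"dx":0.0,"dy":0.0,"dz":0.0,"spin":0.43},{"grip":0.6,"dx":0.0,"dy":0.0,"dz":0.0,"spin":0.44},{"grip":0.6,"dx":0.0,"dy":0.0,"dz":0.02,"spin":0.44},{"grip":0.6,"dx":0.0,"dy":0.0,"dz":0.04,"spin":0.44},{"grip":0.6,"dx":0.0,"dy":0.0,"dz":0.052,"spin":0.44}]'

```text
time: 27.02
position: [0.5592, -0.1238, 0.0597]
ee_rot: [-0.0, 0.86, 0.51, 0.0]
force: [4.9, 2.2, -8.3]
finger_gap: 0.054
finger_force: 50.0
```

```bash
python3 -c "
from h import *
go(.559,-.1236,.0600,1.065);print(robot.get_obs()['ft_torque'])"
```

```text
t 27.02 pos [ 0.5592 -0.1238  0.0597] yaw 1.07 F [ 4.9  2.2 -8.3] gap 0.054 ff 50.0
dx 0.001 dy -0.001 dz -0.001 spin 0.003
[ 0.17831784 -1.11003412  0.19853559]
```

Request:
send_rows --series '[{"grip":0.6,"dx":0.0,"dy":0.0,"dz":0.01,"spin":0.0},{"grip":0.6,"dx":0.0,"dy":0.0,"dz":0.01,"spin":0.0},{"grip":0.0,"dx":0.0,"dy":0.0,"dz":0.005,"spin":0.0},{"grip":0.0,"dx":0.0,"dy":0.0,"dz":0.005,"spin":0.0},{"grip":0.0,"dx":0.0,"dy":0.0,"dz":0.005,"spin":0.0},{"grip":0.0,"dx":0.0,"dy":0.0,"dz":-0.25,"spin":0.0},{"grip":0.0,"dx":0.0,"dy":0.0,"dz":-0.5,"spin":0.0},{"grip":0.0,"dx":0.0,"dy":0.0,"dz":-0.75,"spin":0.0}]'

```text
time: 28.02
position: [0.5587, -0.1243, 0.2491]
ee_rot: [-0.0, 0.86, 0.51, -0.0]
force: [0.4, 0.3, -0.3]
finger_gap: 0.0919
finger_force: 0.0
```

```bash
cat >> h.py <<'E'
def packs(c,box,show=False):
    r0,r1,c0,c1=box;im=c['color'][r0:r1,c0:c1].astype(int)
    b,g,r=im[...,0],im[...,1],im[...,2]
    m=((im.max(2)<42)|((r>140)&(r>g+20)&(g>b+40))).astype(np.uint8)
    m=cv2.morphologyEx(m,cv2.MORPH_CLOSE,np.ones((7,7)))
    for k in cv2.findContours(m,cv2.RETR_EXTERNAL,cv2.CHAIN_APPROX_NONE)[0]:
        if cv2.contourArea(k)<100: continue
        w=np.array([atz(c,p[0][1]+r0,p[0][0]+c0,.013)[:2]*1000 for p in k],np.float32)
        (x,y),(a,bb),t=cv2.minAreaRect(w)
        box=cv2.boxPoints(((x,y),(a,bb),t));e=max((box[1]-box[0],box[2]-box[1]),key=np.linalg.norm)
        print('rect',round(x/1000,4),round(y/1000,4),'size',round(a),round(bb),'long ang',round(float(np.arctan2(e[1],e[0]))%np.pi,3))
E
python3 - <<'E'
from h import *
c=cam('top','top4.png');go(.559,-.1236,.0600,1.065)
packs(c,(195,265,465,520))
E
```

```text
t 28.07 pos [ 0.5628 -0.126   0.2596] yaw 1.07 F [ 1.2 -1.   5.6] gap 0.092 ff 0.0
dx 0.001 dy -0.018 dz 0.798 spin 0.003
rect 0.4655 -0.364 size 62 32 long ang 1.46
rect 0.5598 -0.3676 size 32 64 long ang 1.646
```

```bash
python3 -c "
from h import *
go(.561,-.367,.1,1.646)"
```

```text
t 28.07 pos [ 0.5628 -0.126   0.2596] yaw 1.07 F [ 1.2 -1.   5.6] gap 0.092 ff 0.0
dx -0.849 dy 0.457 dz 0.638 spin -0.367
```

Request:
send_rows --series '[{"grip":0.3,"dx":-0.849,"dy":0.457,"dz":0.0,"spin":-0.367},{"grip":0.3,"dx":-0.849,"dy":0.457,"dz":0.0,"spin":-0.367},{"grip":0.3,"dx":-0.849,"dy":0.457,"dz":0.0,"spin":-0.367},{"grip":0.3,"dx":-0.849,"dy":0.457,"dz":0.2,"spin":-0.367},{"grip":0.3,"dx":-0.849,"dy":0.457,"dz":0.6,"spin":-0.367},{"grip":0.3,"dx":-0.849,"dy":0.457,"dz":0.6,"spin":-0.367},{"grip":0.3,"dx":-0.849,"dy":0.457,"dz":0.6,"spin":-0.367},{"grip":0.3,"dx":-0.849,"dy":0.457,"dz":0.6,"spin":-0.367}]'

```text
time: 29.08
position: [0.5585, -0.366, 0.0996]
ee_rot: [0.002, 0.68, 0.733, -0.0]
force: [1.1, 0.7, 0.7]
finger_gap: 0.0643
finger_force: 0.0
```

```bash
python3 -c "
from h import *
go(.561,-.367,.006,1.646)"
```

```text
t 29.07 pos [ 0.5585 -0.366   0.0996] yaw 1.647 F [1.1 0.7 0.7] gap 0.0643 ff 0.0
dx -0.005 dy 0.009 dz 0.375 spin 0.000
```

Request:
send_rows --series '[{"grip":0.3,"dx":-0.004,"dy":0.008,"dz":0.2,"spin":0.0},{"grip":0.3,"dx":-0.004,"dy":0.008,"dz":0.33,"spin":0.0},{"grip":0.3,"dx":-0.004,"dy":0.008,"dz":0.37,"spin":0.0},{"grip":0.3,"dx":-0.004,"dy":0.008,"dz":0.37,"spin":0.0},{"grip":0.9,"dx":-0.004,"dy":0.008,"dz":0.37,"spin":0.0},{"grip":0.9,"dx":-0.004,"dy":0.008,"dz":0.37,"spin":0.0},{"grip":0.9,"dx":-0.004,"dy":0.008,"dz":0.37,"spin":0.0},{"grip":0.9,"dx":-0.004,"dy":0.008,"dz":0.37,"spin":0.0}]' --force 20

```text
time: 30.08
position: [0.5602, -0.3665, 0.0057]
ee_rot: [0.001, 0.68, 0.733, 0.0]
force: [0.4, 0.0, 3.6]
finger_gap: 0.033
finger_force: 20.0
```

```bash
python3 -c "
from h import *
go(*loc(0,-.06),.2,.13)"
```

```text
t 30.07 pos [ 0.5602 -0.3665  0.0057] yaw 1.646 F [0.4 0.  3.6] gap 0.033 ff 20.0
dx 1.575 dy 0.068 dz -0.777 spin 0.965
```

Request:
send_rows --series '[{"grip":0.9,"dx":0.0,"dy":0.0,"dz":-0.25,"spin":0.0},{"grip":0.9,"dx":0.0,"dy":0.0,"dz":-0.5,"spin":0.1},{"grip":0.9,"dx":0.0,"dy":0.0,"dz":-0.75,"spin":0.2},{"grip":0.9,"dx":0.8,"dy":0.035,"dz":-0.8,"spin":0.8},{"grip":0.9,"dx":0.8,"dy":0.035,"dz":-0.8,"spin":0.8},{"grip":0.9,"dx":0.8,"dy":0.035,"dz":-0.8,"spin":0.8},{"grip":0.9,"dx":0.8,"dy":0.035,"dz":-0.8,"spin":0.8},{"grip":0.9,"dx":0.8,"dy":0.035,"dz":-0.8,"spin":0.8}]'

```text
time: 31.08
position: [0.5529, -0.1642, 0.2048]
ee_rot: [-0.0, 0.981, 0.195, -0.0]
force: [0.5, -0.0, -0.7]
finger_gap: 0.0331
finger_force: 20.0
```

```bash
python3 -c "
from h import *
go(*loc(0,-.06),.1,.13);print(robot.get_obs()['joint_pos'])"
```

```text
t 31.07 pos [ 0.5529 -0.1642  0.2048] yaw 0.392 F [ 0.5 -0.  -0.7] gap 0.0331 ff 20.0
dx 0.272 dy -0.717 dz 0.419 spin 0.167
[-4.98117516e-01  1.70748034e-01  1.60267508e+00 -3.82011208e-05
  1.36872547e+00  6.80808170e-01]
```

Request:
send_rows --series '[{"grip":0.9,"dx":0.272,"dy":-0.717,"dz":0.0,"spin":0.167},{"grip":0.9,"dx":0.272,"dy":-0.717,"dz":0.0,"spin":0.167},{"grip":0.9,"dx":0.272,"dy":-0.717,"dz":0.0,"spin":0.167},{"grip":0.9,"dx":0.272,"dy":-0.717,"dz":0.0,"spin":0.167},{"grip":0.9,"dx":0.272,"dy":-0.717,"dz":0.4,"spin":0.167},{"grip":0.9,"dx":0.272,"dy":-0.717,"dz":0.4,"spin":0.167},{"grip":0.9,"dx":0.272,"dy":-0.717,"dz":0.4,"spin":0.167},{"grip":0.9,"dx":0.272,"dy":-0.717,"dz":0.4,"spin":0.167}]'

```text
time: 32.08
position: [0.5481, 0.0247, 0.1066]
ee_rot: [0.0, 0.998, 0.066, 0.001]
force: [0.4, 0.3, -0.3]
finger_gap: 0.0333
finger_force: 20.0
```

```bash
python3 -c "
from h import *
go(*loc(0,-.06),.0305,.13)"
```

```text
t 32.08 pos [0.5481 0.0247 0.1066] yaw 0.133 F [ 0.4  0.3 -0.3] gap 0.0333 ff 20.0
dx -0.002 dy -0.011 dz 0.305 spin 0.002
```

Request:
send_rows --series '[{"grip":0.9,"dx":-0.002,"dy":-0.01,"dz":0.1,"spin":0.0},{"grip":0.9,"dx":-0.002,"dy":-0.01,"dz":0.2,"spin":0.0},{"grip":0.9,"dx":-0.002,"dy":-0.01,"dz":0.27,"spin":0.0},{"grip":0.9,"dx":-0.002,"dy":-0.01,"dz":0.3,"spin":0.0},{"grip":0.9,"dx":-0.002,"dy":-0.01,"dz":0.3,"spin":0.0},{"grip":0.9,"dx":-0.002,"dy":-0.01,"dz":0.305,"spin":0.0}]'

```text
time: 32.83
position: [0.547, 0.0278, 0.0297]
ee_rot: [0.0, 0.998, 0.067, 0.001]
force: [0.7, 0.4, 5.5]
finger_gap: 0.0329
finger_force: 20.0
```

Request:
send_rows --series '[{"grip":0.45,"dx":0.0,"dy":0.0,"dz":0.0,"spin":0.0},{"grip":0.45,"dx":0.0,"dy":0.0,"dz":0.0,"spin":0.0},{"grip":0.45,"dx":0.0,"dy":0.0,"dz":0.0,"spin":0.0},{"grip":0.45,"dx":0.0,"dy":0.0,"dz":-0.25,"spin":0.0},{"grip":0.45,"dx":0.0,"dy":0.0,"dz":-0.5,"spin":0.0},{"grip":0.3,"dx":0.0,"dy":0.0,"dz":-0.7,"spin":0.0},{"grip":0.3,"dx":0.0,"dy":0.0,"dz":-0.7,"spin":0.0}]'

```text
time: 33.7
position: [0.5491, 0.0275, 0.209]
ee_rot: [0.001, 0.998, 0.067, 0.005]
force: [1.4, 0.1, -0.4]
finger_gap: 0.0641
finger_force: 0.0
```

Run:
```python
from h import *
c=cam('top','top5.png')
packs(c,(195,300,430,560))
cv2.imwrite('pics/c8.png',c['color'])
go(.467,-.363,.1,1.46)
```

```text
rect 0.3674 -0.3935 size 152 76 long ang 1.551
rect 0.4657 -0.364 size 62 32 long ang 1.46
t 33.75 pos [0.5473 0.0278 0.2057] yaw 0.133 F [ 0.1  0.5 -0.3] gap 0.0641 ff 0.0
dx -0.526 dy 1.507 dz 0.423 spin -0.845
```

View pics/c8.png

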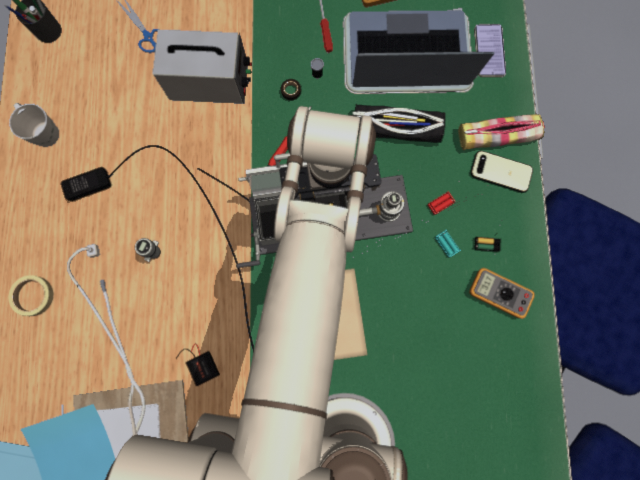

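Only one holder is left on the table, at (488,243). The floor under the arm, including the notebook area, shows no others, so there are two in all.

Request:
send_rows --series '[{"grip":0.3,"dx":-0.29,"dy":0.83,"dz":0.0,"spin":-0.7},{"grip":0.3,"dx":-0.29,"dy":0.83,"dz":0.0,"spin":-0.7},{"grip":0.3,"dx":-0.29,"dy":0.83,"dz":0.0,"spin":-0.7},{"grip":0.3,"dx":-0.29,"dy":0.83,"dz":0.0,"spin":-0.7},{"grip":0.3,"dx":-0.29,"dy":0.83,"dz":0.0,"spin":-0.7},{"grip":0.3,"dx":-0.29,"dy":0.83,"dz":0.0,"spin":-0.7}]'

```text
time: 34.5
position: [0.5003, -0.1874, 0.2009]
ee_rot: [-0.002, 0.825, 0.565, -0.001]
force: [1.0, 1.2, -0.4]
finger_gap: 0.0644
finger_force: 0.0
```

```bash
python3 -c "
from h import *
go(.467,-.363,.1,1.46)"
```

```text
t 34.5 pos [ 0.5003 -0.1874  0.2009] yaw 1.201 F [ 1.   1.2 -0.4] gap 0.0644 ff 0.0
dx -0.703 dy 0.130 dz 0.404 spin -0.165
```

Request:
send_rows --series '[{"grip":0.3,"dx":-0.703,"dy":0.13,"dz":0.0,"spin":-0.165},{"grip":0.3,"dx":-0.703,"dy":0.13,"dz":0.0,"spin":-0.165},{"grip":0.3,"dx":-0.703,"dy":0.13,"dz":0.0,"spin":-0.165},{"grip":0.3,"dx":-0.703,"dy":0.13,"dz":0.4,"spin":-0.165},{"grip":0.3,"dx":-0.703,"dy":0.13,"dz":0.4,"spin":-0.165},{"grip":0.3,"dx":-0.703,"dy":0.13,"dz":0.4,"spin":-0.165},{"grip":0.3,"dx":-0.703,"dy":0.13,"dz":0.4,"spin":-0.165}]'

```text
time: 35.38
position: [0.4682, -0.363, 0.1043]
ee_rot: [0.0, 0.746, 0.665, 0.0]
force: [-0.4, -0.0, -0.5]
finger_gap: 0.0645
finger_force: 0.0
```

```bash
python3 -c "
from h import *
go(.467,-.363,.006,1.46)"
```

```text
t 35.38 pos [ 0.4682 -0.363   0.1043] yaw 1.456 F [-0.4 -0.  -0.5] gap 0.0645 ff 0.0
dx -0.001 dy -0.005 dz 0.393 spin -0.002
```

Request:
send_rows --series '[{"grip":0.35,"dx":0.0,"dy":-0.004,"dz":0.2,"spin":0.0},{"grip":0.35,"dx":0.0,"dy":-0.004,"dz":0.34,"spin":0.0},{"grip":0.35,"dx":0.0,"dy":-0.004,"dz":0.39,"spin":0.0},{"grip":0.35,"dx":0.0,"dy":-0.004,"dz":0.39,"spin":0.0},{"grip":0.9,"dx":0.0,"dy":-0.004,"dz":0.39,"spin":0.0},{"grip":0.9,"dx":0.0,"dy":-0.004,"dz":0.39,"spin":0.0},{"grip":0.9,"dx":0.0,"dy":-0.004,"dz":0.39,"spin":0.0},{"grip":0.9,"dx":0.0,"dy":-0.004,"dz":0.39,"spin":0.0}]'

```text
time: 36.38
position: [0.4675, -0.3633, 0.0072]
ee_rot: [0.001, 0.747, 0.665, 0.0]
force: [-1.1, -0.5, 4.2]
finger_gap: 0.033
finger_force: 20.0
```

```bash
python3 -c "
from h import *
go(*loc(0,.05),.2,.13)"
```

```text
t 36.38 pos [ 0.4675 -0.3633  0.0072] yaw 1.456 F [-1.1 -0.5  4.2] gap 0.033 ff 20.0
dx 2.017 dy 0.032 dz -0.771 spin 0.844
```

Request:
send_rows --series '[{"grip":0.9,"dx":0.0,"dy":0.0,"dz":-0.25,"spin":0.0},{"grip":0.9,"dx":0.0,"dy":0.0,"dz":-0.5,"spin":0.0},{"grip":0.9,"dx":0.0,"dy":0.0,"dz":-0.78,"spin":0.1},{"grip":0.9,"dx":1.0,"dy":0.0,"dz":-0.78,"spin":0.7},{"grip":0.9,"dx":1.0,"dy":0.0,"dz":-0.78,"spin":0.7},{"grip":0.9,"dx":1.0,"dy":0.0,"dz":-0.78,"spin":0.7},{"grip":0.9,"dx":1.0,"dy":0.0,"dz":-0.78,"spin":0.7},{"grip":0.9,"dx":1.0,"dy":0.0,"dz":-0.78,"spin":0.7}]'

```text
time: 37.38
position: [0.4951, -0.111, 0.2008]
ee_rot: [-0.001, 0.981, 0.195, -0.0]
force: [0.1, -0.4, -0.2]
finger_gap: 0.0329
finger_force: 20.0
```

```bash
python3 -c "
from h import *
go(*loc(0,.05),.2,.13)"
```

```text
t 37.38 pos [ 0.4951 -0.111   0.2008] yaw 0.392 F [ 0.1 -0.4 -0.2] gap 0.0329 ff 20.0
dx 0.519 dy -0.857 dz 0.003 spin 0.167
```

Request:
send_rows --series '[{"grip":0.9,"dx":0.519,"dy":-0.857,"dz":0.0,"spin":0.167},{"grip":0.9,"dx":0.519,"dy":-0.857,"dz":0.0,"spin":0.167},{"grip":0.9,"dx":0.519,"dy":-0.857,"dz":0.0,"spin":0.167},{"grip":0.9,"dx":0.519,"dy":-0.857,"dz":0.0,"spin":0.167},{"grip":0.9,"dx":0.519,"dy":-0.857,"dz":0.0,"spin":0.167},{"grip":0.9,"dx":0.519,"dy":-0.857,"dz":0.4,"spin":0.167},{"grip":0.9,"dx":0.519,"dy":-0.857,"dz":0.4,"spin":0.167},{"grip":0.9,"dx":0.519,"dy":-0.857,"dz":0.4,"spin":0.167}]'

```text
time: 38.38
position: [0.5296, 0.1324, 0.0976]
ee_rot: [0.0, 0.998, 0.066, -0.004]
force: [-0.4, -0.7, -0.5]
finger_gap: 0.0328
finger_force: 20.0
```

```bash
python3 -c "
from h import *
go(*loc(0,.05),.0305,.13)"
```

```text
t 38.38 pos [0.5296 0.1324 0.0976] yaw 0.131 F [-0.4 -0.7 -0.5] gap 0.0328 ff 20.0
dx 0.016 dy -0.015 dz 0.268 spin 0.001
```

Request:
send_rows --series '[{"grip":0.9,"dx":0.012,"dy":-0.012,"dz":0.1,"spin":0.0},{"grip":0.9,"dx":0.012,"dy":-0.012,"dz":0.18,"spin":0.0},{"grip":0.9,"dx":0.012,"dy":-0.012,"dz":0.24,"spin":0.0},{"grip":0.9,"dx":0.012,"dy":-0.012,"dz":0.264,"spin":0.0},{"grip":0.9,"dx":0.012,"dy":-0.012,"dz":0.264,"spin":0.0},{"grip":0.9,"dx":0.012,"dy":-0.012,"dz":0.264,"spin":0.0}]'

```text
time: 39.12
position: [0.5363, 0.1367, 0.0361]
ee_rot: [0.0, 0.998, 0.066, 0.001]
force: [-0.3, 0.4, -0.4]
finger_gap: 0.0325
finger_force: 20.0
```

Request:
send_rows --series '[{"grip":0.9,"dx":0.0,"dy":0.0,"dz":0.012,"spin":0.0},{"grip":0.9,"dx":0.0,"dy":0.0,"dz":0.018,"spin":0.0},{"grip":0.9,"dx":0.0,"dy":0.0,"dz":0.018,"spin":0.0}]'

```text
time: 39.5
position: [0.5357, 0.1368, 0.0312]
ee_rot: [0.0, 0.998, 0.066, 0.0]
force: [-0.9, 0.1, 4.0]
finger_gap: 0.0327
finger_force: 20.0
```

Request:
send_rows --series '[{"grip":0.45,"dx":0.0,"dy":0.0,"dz":0.0,"spin":0.0},{"grip":0.45,"dx":0.0,"dy":0.0,"dz":0.0,"spin":0.0},{"grip":0.45,"dx":0.0,"dy":0.0,"dz":0.0,"spin":0.0},{"grip":0.45,"dx":0.0,"dy":0.0,"dz":-0.25,"spin":0.0},{"grip":0.45,"dx":0.0,"dy":0.0,"dz":-0.5,"spin":0.0},{"grip":0.45,"dx":0.0,"dy":0.0,"dz":-0.75,"spin":0.0},{"grip":0.45,"dx":0.0,"dy":0.0,"dz":-1.0,"spin":-0.2},{"grip":0.45,"dx":0.0,"dy":0.0,"dz":-1.0,"spin":-0.2}]'

```text
time: 40.5
position: [0.5386, 0.1369, 0.2876]
ee_rot: [0.001, 0.975, 0.224, 0.006]
force: [-0.2, -0.6, -0.0]
finger_gap: 0.0505
finger_force: 0.0
```

```bash
python3 -c "
from h import *
c=cam('scene')
cv2.imwrite('pics/c9.png',cv2.resize(c['color'][180:300,230:390],(800,600),interpolation=cv2.INTER_CUBIC))
print(loc(.0957,0))
go(*loc(.0957,0),.29,1.70)"
```

```text
[0.63449247 0.09940599]
t 40.55 pos [0.5371 0.1368 0.2841] yaw 0.454 F [ 0.2 -0.3 -0.6] gap 0.0505 ff 0.0
dx 0.284 dy 0.305 dz -0.023 spin -0.793
```

View pics/c9.png

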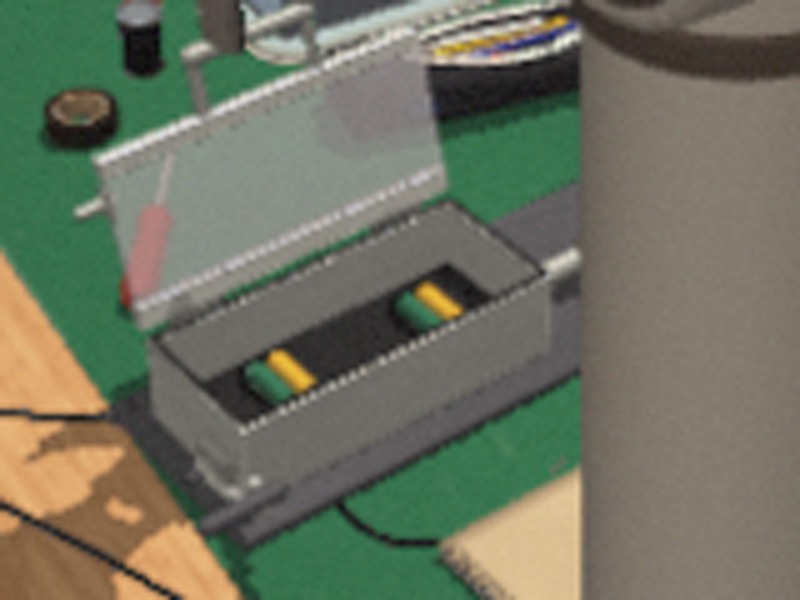

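Both holders lie flat in the chamber, at crop (280,375) and (430,305). The lid bar's middle is at crop (251,33), as predicted.

Request:
send_rows --series '[{"grip":0.45,"dx":0.284,"dy":0.305,"dz":0.0,"spin":-0.793},{"grip":0.45,"dx":0.284,"dy":0.305,"dz":0.0,"spin":-0.793},{"grip":0.45,"dx":0.284,"dy":0.305,"dz":0.0,"spin":-0.793},{"grip":0.45,"dx":0.284,"dy":0.305,"dz":0.0,"spin":-0.793},{"grip":0.45,"dx":0.284,"dy":0.305,"dz":0.0,"spin":-0.793},{"grip":0.45,"dx":0.284,"dy":0.305,"dz":0.0,"spin":-0.793},{"grip":0.45,"dx":0.284,"dy":0.305,"dz":0.0,"spin":-0.793},{"grip":0.45,"dx":0.284,"dy":0.305,"dz":0.0,"spin":-0.793}]'

```text
time: 41.55
position: [0.632, 0.0986, 0.2794]
ee_rot: [-0.001, 0.664, 0.748, -0.001]
force: [0.1, -0.0, 0.5]
finger_gap: 0.0505
finger_force: 0.0
```

```bash
python3 -c "
from h import *
go(*loc(.0957,0),.203,1.70)"
```

```text
t 41.55 pos [0.632  0.0986 0.2794] yaw 1.689 F [ 0.1 -0.   0.5] gap 0.0505 ff 0.0
dx 0.002 dy 0.010 dz 0.305 spin -0.007
```

Request:
send_rows --series '[{"grip":0.45,"dx":0.0,"dy":0.008,"dz":0.15,"spin":0.0},{"grip":0.45,"dx":0.0,"dy":0.008,"dz":0.25,"spin":0.0},{"grip":0.45,"dx":0.0,"dy":0.008,"dz":0.3,"spin":0.0},{"grip":0.45,"dx":0.0,"dy":0.008,"dz":0.3,"spin":0.0},{"grip":1.0,"dx":0.0,"dy":0.008,"dz":0.3,"spin":0.0},{"grip":1.0,"dx":0.0,"dy":0.008,"dz":0.3,"spin":0.0},{"grip":1.0,"dx":0.0,"dy":0.008,"dz":0.3,"spin":0.0},{"grip":1.0,"dx":0.0,"dy":0.008,"dz":0.3,"spin":0.0}]' --force 12

```text
time: 42.55
position: [0.6347, 0.0988, 0.206]
ee_rot: [0.0, 0.663, 0.749, 0.0]
force: [0.5, -0.1, -0.4]
finger_gap: 0.0129
finger_force: 0.4
```

```bash
cat > arc.py <<'E'
from h import *
import sys
o=robot.get_obs();p=o['position'];t=yaw()
# hinge in world, bar angle from measured pose
a0,a1,n=map(float,sys.argv[1:4]);off=float(sys.argv[4])
go(*loc(.0957,0),.203,1.70);print(o['ft_torque'])
B=lambda a:np.array([*loc(.056-.144*np.cos(a),0),.076+.144*np.sin(a)-off])
print('expected now',B(a0))
for a in np.linspace(a0,a1,int(n)+1)[1:]:
    d=B(a)-B(a0)
    print('a %.2f dx %.3f dy %.3f dz %.3f'%(a,(d[0]*np.cos(t)+d[1]*np.sin(t))/.25,(d[0]*np.sin(t)-d[1]*np.cos(t))/.25,-d[2]/.25))
E
python3 arc.py 1.85 1.1 8 .011
```

```text
t 42.55 pos [0.6347 0.0988 0.206 ] yaw 1.692 F [ 0.5 -0.1 -0.4] gap 0.0129 ff 0.4
dx 0.003 dy -0.001 dz 0.012 spin -0.005
[ 0.07511591 -0.26025258 -0.03759909]
expected now [0.6344776  0.09940404 0.20342363]
a 1.76 dx -0.000 dy -0.053 dz -0.012
a 1.66 dx -0.001 dy -0.106 dz -0.020
a 1.57 dx -0.001 dy -0.160 dz -0.022
a 1.48 dx -0.002 dy -0.214 dz -0.020
a 1.38 dx -0.002 dy -0.267 dz -0.012
a 1.29 dx -0.003 dy -0.320 dz 0.001
a 1.19 dx -0.003 dy -0.371 dz 0.018
a 1.10 dx -0.004 dy -0.420 dz 0.040
```

Request:
send_rows --series '[{"grip":1.0,"dx":0.0,"dy":0.0,"dz":0.0,"spin":0.0},{"grip":1.0,"dx":0.0,"dy":-0.053,"dz":-0.012,"spin":0.0},{"grip":1.0,"dx":0.0,"dy":-0.106,"dz":-0.02,"spin":0.0},{"grip":1.0,"dx":0.0,"dy":-0.16,"dz":-0.022,"spin":0.0},{"grip":1.0,"dx":0.0,"dy":-0.214,"dz":-0.02,"spin":0.0},{"grip":1.0,"dx":-0.002,"dy":-0.267,"dz":-0.012,"spin":0.0},{"grip":1.0,"dx":-0.003,"dy":-0.32,"dz":0.001,"spin":0.0},{"grip":1.0,"dx":-0.003,"dy":-0.371,"dz":0.018,"spin":0.0}]'

```text
time: 43.55
position: [0.5425, 0.0868, 0.2015]
ee_rot: [0.001, 0.663, 0.749, 0.0]
force: [0.4, -0.2, 0.7]
finger_gap: 0.0114
finger_force: 12.0
```

```bash
python3 arc.py 1.19 .5 8 .009
```

```text
t 43.55 pos [0.5425 0.0868 0.2015] yaw 1.692 F [ 0.4 -0.2  0.7] gap 0.0114 ff 12.0
dx 0.005 dy 0.371 dz -0.006 spin -0.005
[-0.01358439 -0.35552507  0.06008945]
expected now [0.54206004 0.08732162 0.20068513]
a 1.10 dx -0.000 dy -0.045 dz 0.020
a 1.02 dx -0.001 dy -0.089 dz 0.045
a 0.93 dx -0.001 dy -0.130 dz 0.073
a 0.84 dx -0.001 dy -0.168 dz 0.104
a 0.76 dx -0.002 dy -0.204 dz 0.138
a 0.67 dx -0.002 dy -0.237 dz 0.176
a 0.59 dx -0.002 dy -0.266 dz 0.216
a 0.50 dx -0.003 dy -0.291 dz 0.259
```

Tracking nicely.

Request:
send_rows --series '[{"grip":1.0,"dx":0.0,"dy":-0.045,"dz":0.02,"spin":0.0},{"grip":1.0,"dx":0.0,"dy":-0.089,"dz":0.045,"spin":0.0},{"grip":1.0,"dx":0.0,"dy":-0.13,"dz":0.073,"spin":0.0},{"grip":1.0,"dx":0.0,"dy":-0.168,"dz":0.104,"spin":0.0},{"grip":1.0,"dx":0.0,"dy":-0.204,"dz":0.138,"spin":0.0},{"grip":1.0,"dx":-0.002,"dy":-0.237,"dz":0.176,"spin":0.0},{"grip":1.0,"dx":-0.002,"dy":-0.266,"dz":0.216,"spin":0.0},{"grip":1.0,"dx":-0.003,"dy":-0.291,"dz":0.259,"spin":0.0}]'

```text
time: 44.55
position: [0.4698, 0.0775, 0.1356]
ee_rot: [-0.0, 0.663, 0.749, 0.0]
force: [2.4, 0.9, -1.4]
finger_gap: 0.0114
finger_force: 12.0
```

```bash
python3 arc.py .5 .05 6 .009
```

```text
t 44.55 pos [0.4698 0.0775 0.1356] yaw 1.692 F [ 2.4  0.9 -1.4] gap 0.0114 ff 12.0
dx 0.007 dy 0.665 dz -0.270 spin -0.005
[ 0.08284731 -0.45657672  0.06018142]
expected now [0.46982192 0.0778774  0.13603728]
a 0.42 dx -0.000 dy -0.019 dz 0.039
a 0.35 dx -0.000 dy -0.036 dz 0.079
a 0.28 dx -0.000 dy -0.049 dz 0.120
a 0.20 dx -0.001 dy -0.059 dz 0.162
a 0.12 dx -0.001 dy -0.066 dz 0.204
a 0.05 dx -0.001 dy -0.070 dz 0.247
```

Request:
send_rows --series '[{"grip":1.0,"dx":0.0,"dy":-0.019,"dz":0.039,"spin":0.0},{"grip":1.0,"dx":0.0,"dy":-0.036,"dz":0.079,"spin":0.0},{"grip":1.0,"dx":0.0,"dy":-0.049,"dz":0.12,"spin":0.0},{"grip":1.0,"dx":0.0,"dy":-0.059,"dz":0.162,"spin":0.0},{"grip":1.0,"dx":0.0,"dy":-0.066,"dz":0.204,"spin":0.0},{"grip":1.0,"dx":0.0,"dy":-0.07,"dz":0.247,"spin":0.0},{"grip":1.0,"dx":0.0,"dy":-0.07,"dz":0.27,"spin":0.0},{"grip":1.0,"dx":0.0,"dy":-0.07,"dz":0.28,"spin":0.0}]'

```text
time: 45.55
position: [0.4542, 0.0749, 0.0684]
ee_rot: [0.001, 0.663, 0.749, 0.0]
force: [-5.5, 1.3, 19.7]
finger_gap: 0.0113
finger_force: 12.0
```

```bash
python3 arc.py 0.05 0 1 .009
```

```text
t 45.55 pos [0.4542 0.0749 0.0684] yaw 1.692 F [-5.5  1.3 19.7] gap 0.0113 ff 12.0
dx 0.010 dy 0.728 dz -0.538 spin -0.005
[0.06826011 0.70842408 0.07149192]
expected now [0.452521   0.07561552 0.074197  ]
a 0.00 dx -0.000 dy -0.001 dz 0.029
```

Request:
send_rows --series '[{"grip":1.0,"dx":0.0,"dy":0.0,"dz":-0.008,"spin":0.0},{"grip":0.7,"dx":0.0,"dy":0.0,"dz":-0.008,"spin":0.0},{"grip":0.7,"dx":0.0,"dy":0.0,"dz":-0.008,"spin":0.0},{"grip":0.7,"dx":0.0,"dy":0.0,"dz":-0.008,"spin":0.0},{"grip":0.7,"dx":0.0,"dy":0.0,"dz":-0.25,"spin":0.0},{"grip":0.7,"dx":0.0,"dy":0.0,"dz":-0.5,"spin":0.0},{"grip":0.6,"dx":0.0,"dy":0.0,"dz":-0.5,"spin":0.0}]'

```text
time: 46.42
position: [0.4564, 0.0749, 0.1967]
ee_rot: [0.004, 0.663, 0.749, 0.003]
force: [0.7, -0.3, -0.2]
finger_gap: 0.0356
finger_force: 0.0
```

Run:
```python
from h import *
c=cam('top');s=cam('scene')
for a in(1.35,1.2,1.05,.9):
    l=(-.025-.088*np.sin(a)+.01*np.cos(a),.151);z=.026+.088*np.cos(a)+.01*np.sin(a)
    W=[*loc(*l),z];print(a,np.round(W,4),'top',np.round(proj(c,W),1),'scene',np.round(proj(s,W),1))
print('obs top 264.4 248.3')
for n in('top','scene'):
    for m in robot.mark_of(n,'hook_bar'):print(n,np.round(m['centre'],1),round(m['conf'],2))
a=cv2.resize(s['color'][200:320,220:340],(600,600),interpolation=cv2.INTER_CUBIC)[:,:500]
b=cv2.resize(c['color'][180:300,220:300],(300,450),interpolation=cv2.INTER_CUBIC)
m=np.zeros((600,800,3),np.uint8);m[:,:500]=a;m[:450,500:]=b;cv2.imwrite('pics/c10.png',m)
go(*loc(-.1087,.151),.14,1.70)
```

```text
1.35 [0.4123 0.2226 0.055 ] top [267.6 247.3] scene [287.2 279.7]
1.2 [0.4175 0.2233 0.0672] top [264.7 246.4] scene [282.9 278.3]
1.05 [0.4245 0.2242 0.0785] top [261.1 245.3] scene [278.4 276.6]
0.9 [0.433  0.2254 0.0885] top [256.8 244.2] scene [273.9 274.6]
obs top 264.4 248.3
top [265.2 246. ] 0.42
scene [211.8 355.6] 0.44
scene [280.7 276. ] 0.43
t 46.62 pos [0.4516 0.0753 0.1894] yaw 1.692 F [-0.7 -0.2 -0.4] gap 0.0373 ff 0.0
dx 0.604 dy -0.085 dz 0.197 spin -0.005
```

View pics/c10.png

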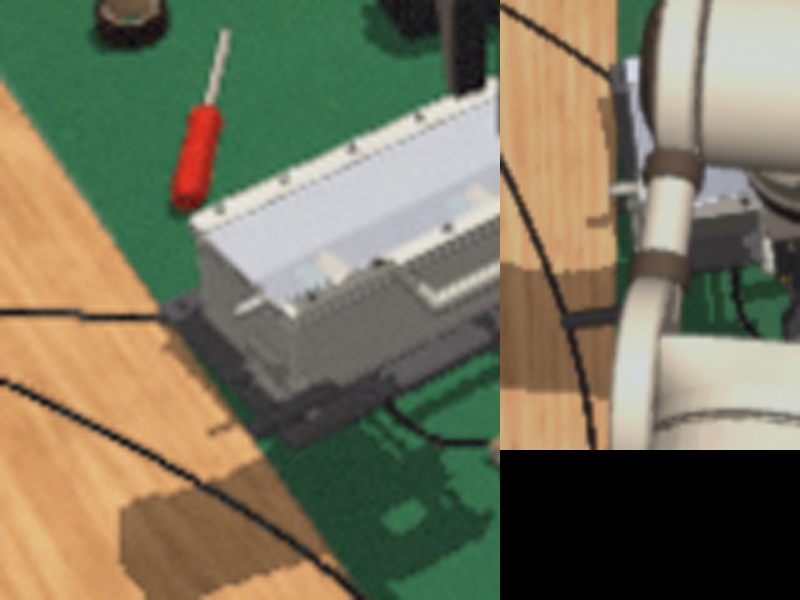

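The lid is shut. The hook bar still leans forward: its left part is at about (265.9,244.5) in the top view, which corresponds to a hook angle of about 1.2 rad.

Request:
send_rows --series '[{"grip":0.5,"dx":0.62,"dy":-0.06,"dz":0.0,"spin":-0.005},{"grip":0.5,"dx":0.62,"dy":-0.06,"dz":0.0,"spin":-0.005},{"grip":0.5,"dx":0.62,"dy":-0.06,"dz":0.0,"spin":-0.005},{"grip":0.5,"dx":0.62,"dy":-0.06,"dz":0.0,"spin":-0.005},{"grip":0.5,"dx":0.62,"dy":-0.06,"dz":0.2,"spin":-0.005},{"grip":0.5,"dx":0.62,"dy":-0.06,"dz":0.2,"spin":-0.005}]'

```text
time: 47.38
position: [0.4158, 0.2252, 0.137]
ee_rot: [-0.003, 0.66, 0.751, -0.004]
force: [-0.5, 0.4, 0.6]
finger_gap: 0.046
finger_force: 0.0
```

```bash
python3 -c "
from h import *
go(*loc(-.1034,.155),.058,1.70)"
```

```text
t 47.38 pos [0.4158 0.2252 0.137 ] yaw 1.699 F [-0.5  0.4  0.6] gap 0.046 ff 0.0
dx 0.007 dy 0.006 dz 0.316 spin -0.001
```

Request:
send_rows --series '[{"grip":0.5,"dx":0.006,"dy":0.005,"dz":0.12,"spin":0.0},{"grip":0.5,"dx":0.006,"dy":0.005,"dz":0.22,"spin":0.0},{"grip":0.5,"dx":0.006,"dy":0.005,"dz":0.3,"spin":0.0},{"grip":0.5,"dx":0.006,"dy":0.005,"dz":0.316,"spin":0.0},{"grip":1.0,"dx":0.006,"dy":0.005,"dz":0.316,"spin":0.0},{"grip":1.0,"dx":0.006,"dy":0.005,"dz":0.316,"spin":0.0},{"grip":1.0,"dx":0.006,"dy":0.005,"dz":0.316,"spin":0.0},{"grip":1.0,"dx":0.006,"dy":0.005,"dz":0.316,"spin":0.0}]' --force 12

```text
time: 48.38
position: [0.4188, 0.2288, 0.0623]
ee_rot: [-0.001, 0.66, 0.751, -0.001]
force: [-4.9, -0.3, 3.5]
finger_gap: 0.0113
finger_force: 12.0
```

```bash
cat > hk.py <<'E'
from h import *
import sys
a0,a1,n=map(float,sys.argv[1:4])
go(*loc(-.1034,.155),.058,1.70);t=yaw()
l=R2(-CH[2])@(robot.get_obs()['position'][:2]-CH[:2]);print('local',l)
def B(a): return np.array([*loc(-.025-.088*np.sin(a)+.01*np.cos(a),.155),.026+.088*np.cos(a)+.01*np.sin(a)])
for a in np.linspace(a0,a1,int(n)+1):
    d=B(a)-B(a0)
    print('a %.2f dx %.3f dy %.3f dz %.3f'%(a,(d[0]*np.cos(t)+d[1]*np.sin(t))/.25,(d[0]*np.sin(t)-d[1]*np.cos(t))/.25,-d[2]/.25),B(a))
E
python3 hk.py 1.2 .1 10
```

```text
t 48.38 pos [0.4188 0.2288 0.0623] yaw 1.7 F [-4.9 -0.3  3.5] gap 0.0113 ff 12.0
dx -0.005 dy -0.008 dz 0.017 spin -0.000
local [-0.10137827  0.15624257]
a 1.20 dx 0.000 dy 0.000 dz -0.000 [0.41698331 0.22728846 0.06720787]
a 1.09 dx 0.000 dy 0.020 dz -0.033 [0.42193869 0.22793631 0.07556498]
a 0.98 dx 0.000 dy 0.044 dz -0.064 [0.4277738  0.22869918 0.08332296]
a 0.87 dx 0.000 dy 0.070 dz -0.093 [0.43441812 0.22956784 0.09038803]
a 0.76 dx 0.000 dy 0.100 dz -0.118 [0.44179133 0.23053179 0.09667478]
a 0.65 dx 0.000 dy 0.132 dz -0.140 [0.4498043  0.23157939 0.10210724]
a 0.54 dx 0.000 dy 0.167 dz -0.158 [0.45836018 0.23269796 0.10661972]
a 0.43 dx 0.000 dy 0.203 dz -0.172 [0.46735554 0.23387399 0.11015769]
a 0.32 dx 0.000 dy 0.241 dz -0.182 [0.47668164 0.23509326 0.11267838]
a 0.21 dx 0.000 dy 0.279 dz -0.188 [0.48622576 0.23634103 0.11415132]
a 0.10 dx 0.000 dy 0.318 dz -0.189 [0.49587253 0.23760222 0.1145587 ]
```

Request:
send_rows --series '[{"grip":1.0,"dx":0.0,"dy":0.02,"dz":-0.033,"spin":0.0},{"grip":1.0,"dx":0.0,"dy":0.044,"dz":-0.064,"spin":0.0},{"grip":1.0,"dx":0.0,"dy":0.07,"dz":-0.093,"spin":0.0},{"grip":1.0,"dx":0.0,"dy":0.1,"dz":-0.118,"spin":0.0},{"grip":1.0,"dx":0.0,"dy":0.132,"dz":-0.14,"spin":0.0},{"grip":1.0,"dx":0.0,"dy":0.167,"dz":-0.158,"spin":0.0},{"grip":1.0,"dx":0.0,"dy":0.203,"dz":-0.172,"spin":0.0},{"grip":1.0,"dx":0.0,"dy":0.241,"dz":-0.182,"spin":0.0}]'

```text
time: 49.38
position: [0.481, 0.2369, 0.1084]
ee_rot: [0.0, 0.66, 0.751, 0.0]
force: [-2.5, 0.4, 1.3]
finger_gap: 0.0112
finger_force: 12.0
```

```bash
python3 hk.py .32 0 4
```

```text
t 49.38 pos [0.481  0.2369 0.1084] yaw 1.7 F [-2.5  0.4  1.3] gap 0.0112 ff 12.0
dx -0.005 dy -0.259 dz 0.201 spin -0.000
local [-0.03866021  0.15622863]
a 0.32 dx 0.000 dy 0.000 dz -0.000 [0.47668164 0.23509326 0.11267838]
a 0.24 dx 0.000 dy 0.028 dz -0.005 [0.48360775 0.23599876 0.11385477]
a 0.16 dx 0.000 dy 0.056 dz -0.007 [0.49060493 0.23691355 0.11446918]
a 0.08 dx 0.000 dy 0.085 dz -0.007 [0.49762841 0.23783178 0.1145177 ]
a 0.00 dx 0.000 dy 0.113 dz -0.005 [0.50463328 0.23874758 0.114     ]
```

Request:
send_rows --series '[{"grip":1.0,"dx":0.0,"dy":0.03,"dz":-0.005,"spin":0.0},{"grip":1.0,"dx":0.0,"dy":0.06,"dz":-0.006,"spin":0.0},{"grip":1.0,"dx":0.0,"dy":0.085,"dz":-0.005,"spin":0.0},{"grip":1.0,"dx":0.0,"dy":0.1,"dz":-0.003,"spin":0.0},{"grip":1.0,"dx":0.0,"dy":0.108,"dz":-0.002,"spin":0.0},{"grip":1.0,"dx":0.0,"dy":0.108,"dz":-0.002,"spin":0.0}]'

```text
time: 50.12
position: [0.5059, 0.2401, 0.1084]
ee_rot: [-0.001, 0.66, 0.751, -0.001]
force: [-5.9, -0.2, 5.9]
finger_gap: 0.0116
finger_force: 12.0
```

```bash
python3 hk.py 0 0 1
```

```text
t 50.12 pos [0.5059 0.2401 0.1084] yaw 1.7 F [-5.9 -0.2  5.9] gap 0.0116 ff 12.0
dx -0.005 dy -0.359 dz 0.201 spin 0.000
local [-0.01355413  0.15613571]
a 0.00 dx 0.000 dy 0.000 dz -0.000 [0.50463328 0.23874758 0.114     ]
a 0.00 dx 0.000 dy 0.000 dz -0.000 [0.50463328 0.23874758 0.114     ]
```

Request:
send_rows --series '[{"grip":1.0,"dx":0.0,"dy":0.012,"dz":0.0,"spin":0.0},{"grip":1.0,"dx":0.0,"dy":0.012,"dz":0.0,"spin":0.0}]'

```text
time: 50.38
position: [0.5063, 0.2402, 0.1082]
ee_rot: [-0.003, 0.66, 0.751, -0.004]
force: [-14.2, -2.0, 12.2]
finger_gap: 0.0116
finger_force: 12.0
```

Firm stop, so the hook is upright. Release, retreat and inspect.

Request:
send_rows --series '[{"grip":1.0,"dx":0.0,"dy":-0.012,"dz":0.0,"spin":0.0},{"grip":0.65,"dx":0.0,"dy":-0.012,"dz":0.0,"spin":0.0},{"grip":0.65,"dx":0.0,"dy":-0.012,"dz":0.0,"spin":0.0},{"grip":0.65,"dx":0.0,"dy":-0.012,"dz":0.0,"spin":0.0},{"grip":0.65,"dx":0.0,"dy":-0.012,"dz":-0.25,"spin":0.0},{"grip":0.65,"dx":0.0,"dy":-0.012,"dz":-0.5,"spin":0.0},{"grip":0.65,"dx":0.3,"dy":-0.012,"dz":-0.6,"spin":0.0},{"grip":0.65,"dx":0.55,"dy":-0.012,"dz":-0.6,"spin":0.0}]'

```text
time: 51.38
position: [0.4929, 0.3622, 0.2605]
ee_rot: [0.001, 0.661, 0.75, 0.003]
force: [1.5, -0.7, -0.8]
finger_gap: 0.0324
finger_force: 0.0
```

Request:
send_rows --series '[{"grip":0.65,"dx":0.5,"dy":-0.3,"dz":0.0,"spin":0.0},{"grip":0.65,"dx":0.5,"dy":-0.3,"dz":0.0,"spin":0.0},{"grip":0.65,"dx":0.5,"dy":-0.3,"dz":0.0,"spin":0.0},{"grip":0.65,"dx":0.5,"dy":-0.3,"dz":0.0,"spin":0.0},{"grip":0.65,"dx":0.5,"dy":-0.3,"dz":0.0,"spin":0.0}]'

```text
time: 52.0
position: [0.4021, 0.4739, 0.2572]
ee_rot: [0.0, 0.661, 0.751, -0.0]
force: [0.0, -0.2, 0.2]
finger_gap: 0.0324
finger_force: 0.0
```

Run:
```python
from h import *
c=cam('top');s=cam('scene')
go(.5,.2,.2)
a=cv2.resize(c['color'][165:265,235:435],(800,400),interpolation=cv2.INTER_CUBIC)
b=cv2.resize(s['color'][200:300,240:380],(280,200),interpolation=cv2.INTER_CUBIC)
d=cv2.resize(s['color'][190:240,330:400],(280,200),interpolation=cv2.INTER_CUBIC)
m=np.zeros((600,800,3),np.uint8);m[:400]=a;m[400:,:280]=b;m[400:,300:580]=d;cv2.imwrite('pics/c11.png',m)
W=[*loc(-.015,.151),.114];print('hook bar pred',proj(c,W),proj(s,W))
print('collar top pred',proj(c,[.559-.0018,-.1236-.0009,.085]),'gauge',proj(c,[.557,-.1245,.122]))
```

```text
t 52.1 pos [0.4022 0.4738 0.2573] yaw 1.697 F [-0.9  0.3  0.8] gap 0.032 ff 0.0
dx -1.136 dy 0.250 dz 0.229 spin 0.000
hook bar pred (np.float64(224.1974837205779), np.float64(238.8338713189858)) (np.float64(252.80268395428757), np.float64(259.4226052794552))
collar top pred (np.float64(202.68070124164097), np.float64(392.3357231389152)) gauge (np.float64(198.72720409945458), np.float64(394.3604464524206))
```

View pics/c11.png

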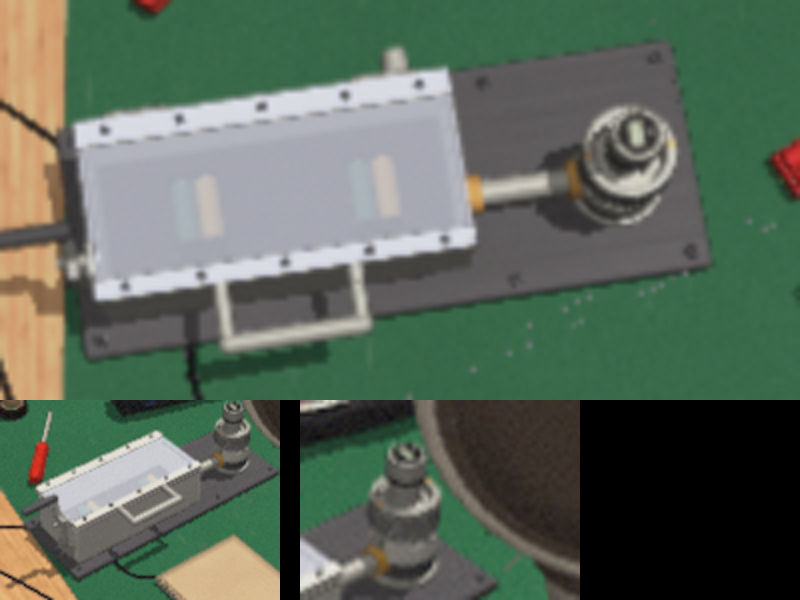

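The lid is shut with both holders visible through it, at crop (195,205) and (375,185). The hook is upright with its bar at (20,238), about where predicted. The collar is home around the upright gauge: ring centre (392,202), predicted (392.3,202.7), with its marks back at their original locked bearing.

```bash
python3 -c "
from cell import robot
print(robot.sign_off())"
```

```text
the job is handed in; nothing more can be done
None
```

The job is handed in, with no verdict returned: the gauge is locked in the coupler, both battery holders found are flat in the chamber, the lid is shut, the hook is upright, and I left the multimeter alone.

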